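# Set up a stepped shaft on V-blocks for its run-out check

## Robot

A 6-joint arm with a two-finger parallel gripper is mounted at the origin on a cart in front of the work surface, level with it; the furniture and walls round the work are solid. World frame = base frame: x ahead of the robot, y to its left, z up, the work surface at z = 0. Lengths are in m, angles in rad, forces in N, time in s.
With the tool pointing down it reaches from about 0.325 to 0.9 m from the base axis. Payload 3.5 kg.
Tool frame: the origin (TCP) lies between the finger pads; the fingertips stand 14 mm ahead of it and the grasp point (between the pads) lies 5 mm behind it; x points along the fingers, y is the direction in which the jaws open and shut, and the axes are right-handed (so a half turn about x gives the same grasp; the last joint's range is limited). The gripper opens to 85 mm and grips with 20 to 120 N. Pads are 22 mm wide; open, the fingers measure 114 mm over their backs; the gripper's body (76 mm by 85 mm) begins 54 mm behind the grasp point. The pads swing forward as they close: fully open they stand 13 mm farther back than shut.
Start: joints at [1.09, 0.276, -0.026, 1.268, 0, 1.467], TCP at [0.231, 0.581, 0.245] pointing down, gripper open.
Joint ranges: [-3.12, 3.12], [-0.85, 1.88], [-1.08, 1.24], [-1.95, 2.15], [-1.57, 1.53], [-3.14, 3.14]. Speed limits (rad/s): [2.57, 2.57, 3.14, 3.14, 3.14, 3.14].

## Interface

Orientations are given as a unit quaternion [x, y, z, w].
In Python, from rig import arm gives the robot as it stands. The module is installed in compiled form; this text tells all that it offers.
- The arm moves only by the shell command python3 -m creep 'ROWS'. ROWS is text: rows parted by semicolons, each of 7 numbers parted by spaces: the shift along the tool's x, y, z in mm, then the turn, a rotation vector about the tool's x, y, z in rad, then the closure, from 0 (fully open) to 1 (shut). In form: dx dy dz rx ry rz gripper; .... A call has 1 to 8 rows; each row is the pose to reach, as a shift and turn from the pose commanded when the call began, along the tool's axes at that moment; what a row does not reach only later rows make up. A row lasts 1/8 s, in which the tool goes at most 62.5 mm and 10.7 degrees, less where a joint would pass 70% of its speed; a pose out of reach is approached as far as the arm can. A call with a gripper value outside its range is refused whole. The fingers move at their own pace and stop on an object; the grip force is fixed at half the most. Time passes only in rows, so rows that repeat a pose let the fingers close. It gives the time, the measured TCP pose, the force and the opening at its end, in the units of the state.
- arm.read_state(): the state, without advancing time (a new reading comes with each control period).
- arm.grab_frame(name): name is "scene" or "top"; returns a dict with "pixels" (384x512x3 uint8, red, green, blue), "depth" (384x512 float32, m along the optical axis (not along the pixel's ray), 0 where there is no reading), "fx", "fy", "cx", "cy" (pixels), "world_to_cam" (4x4, takes a point from world to camera coordinates). Camera axes: x right, y down, z forward; pixel columns grow to the right and rows downward; lengths in m; the calibration is good to about 2 mm. A picture is of the moment at which its call begins.
- arm.close_job(): hands the job in, once; it reports no verdict.
The state is a dict: "time_s": time; "joint_positions": joint angles; "qvel": joint speeds; "joint_efforts": joint torques, N m; "tcp_pos": TCP position; "orientation": TCP orientation; "ft_force": force on the tool from outside, world axes, zero at the start; "torque": the same for the moment, N m; "width": finger opening in m.
Only numpy, scipy, OpenCV 4.12 (cv2) and the standard library are available. Lean on these libraries where they do the work, as an engineer would, in place of code of your own. Each camera call takes 0.05 s, during which the arm holds its last target. There are 200 camera calls.

## Task

Set up the stepped shaft for a run-out check on the granite plate, everything standing on the plate and lined up along its length: the tall V-block on the left (as you face the bench) and the low black V-block on the right with their grooves in one line, and the brass setting block lying midway between them with its length along that line. Then lay the shaft level across the two V-blocks, over the setting block, with the middle of its thin journal in the tall one and the middle of its thick journal in the low one, and stand the drilled steel stop block upright, square and close (5 mm or so) to the shaft's thick right-hand end, centred on the shaft. Leave the micrometer and the calculator where they are.

Things in the scene. Friction and masses are not known exactly. Their poses are not given: they have to be found in the camera images.
- granite_plate: Small dark granite surface plate, fixed, 140 (its x) x 260 (its y) x 25 mm high. Origin at the centre of its underside, top face 25 mm above it. Its long side (y) runs left to right; +y is its left end seen from the robot. Lies on the left or the right half of the bench front.
- tall_v_block: Bright ground-steel V-block, loose, 0.56 kg: 40 mm high, 52 mm long (its x, along the groove), 48 mm wide (its y). Origin: centre of its underside. 90-degree V-groove along x, 36 mm wide, its bottom 22 mm above the underside; a 20 mm journal lies in it with its axis 36 mm above the underside. Starts with the groove roughly left to right; grip it across the 48 mm width.
- low_v_block: Black steel V-block with bright top lands, loose, 0.38 kg: 30 mm high, 52 mm long (its x, along the groove), 48 mm wide (its y). Origin: centre of its underside. 90-degree V-groove along x, 36 mm wide, its bottom 12 mm above the underside; a 34 mm journal lies in it with its axis 36 mm above the underside. Starts with the groove roughly left to right; grip it across the 48 mm width.
- setting_block: Brass setting block, loose, 20 (its x) x 40 (its y) x 20 mm high, 0.13 kg. Origin at the centre of its underside. Lies with its length roughly left to right. It fits under the shaft's middle section with about 3 mm to spare.
- stepped_shaft: Steel shaft, loose, 0.55 to 0.75 kg, along its y. Origin: on the axis, mid-length. Dark middle 26 mm dia, y -35 to 35 mm: grip here across. Thin journal 20 mm dia, y 35 to 88 (middle 61.5), thick journal 34 mm, y -88 to -35 (middle -61.5). Balances 9 mm from origin to the thick end; roll arbitrary. Starts thin end left in a wooden cradle (66x170 mm, 44 high, base 10), axis 44 mm above the bench.
- stop_block: Drilled bright steel stop block (25-50-75 block with holes through its broad faces), loose, standing upright: 50 (its x) x 25 (its y) x 75 mm high, 0.55 kg. Origin at the centre of its underside. Its broad drilled faces look along its y, roughly left and right; one of them goes towards the shaft's end. Grip it across the 50 mm width (its x).
- micrometer: Outside micrometer, 61 x 130 x 16 mm, lying loose behind the work, where fixed instruments up to 0.25 m tall stand from about x = 0.56 m on. Origin at the centre of its underside. Not to be moved.
- calculator: Black desk calculator, 118 x 70 x 14 mm, lying loose at the left of the bench. Origin at the centre of its underside. Not to be moved.
Things that resemble listed ones, but are neither listed nor needed, are in the scene too. What is shaped like the tall_v_block but blue or orange is not meant.

How it is judged:
By the outcome, as a careful person would: the job done as asked, in the order asked, and still so for the second after the job is handed in, with the robot touching nothing.
It also fails if it takes over 144 s, if anything falls off the work surface, if the arm or the gripper's body presses on something with over 40 N, if the wrist force passes 120 N, or if a joint passes its speed limit or range.

## Working session

There is one attempt and no reset: what is moved stays moved. The work goes in short steps, Python scripts to look and compute and a shell command to move; the robot and the scene stay as the last step left them, time stands still between calls to the robot, and variables do not carry over. Pictures are saved under pics/ and viewed, about 12 in all and at most 16, crops included, and the job is handed in when it is done.

```bash
mkdir -p pics
cat > h.py <<'E'
import numpy as np, cv2
from rig import arm
def grab(n,save=None):
    f=arm.grab_frame(n)
    if save: cv2.imwrite(f'pics/{save}.png',cv2.cvtColor(f['pixels'],cv2.COLOR_RGB2BGR))
    return f
def cloud(f):
    d=f['depth']; v,u=np.mgrid[:d.shape[0],:d.shape[1]]
    P=np.stack([(u-f['cx'])/f['fx']*d,(v-f['cy'])/f['fy']*d,d,np.ones_like(d)],-1)
    W=P@np.linalg.inv(f['world_to_cam']).T
    W[d==0]=np.nan
    return W[...,:3]
def ray(f,u,v,z):
    T=np.linalg.inv(f['world_to_cam']); r=T[:3,:3]@np.array([(u-f['cx'])/f['fx'],(v-f['cy'])/f['fy'],1.]); o=T[:3,3]
    return o+r*(z-o[2])/r[2]
E
python3 - <<'E'
from h import *
import pickle
np.set_printoptions(precision=4,suppress=True)
F={}
for n in('scene','top'):
    f=grab(n,n+'0'); F[n]=f; print(n,f['fx'],f['cx'],np.linalg.inv(f['world_to_cam']))
pickle.dump(F,open('f0.pkl','wb'))
s=arm.read_state(); print(s)
E
```

```text
scene 431.47777756336467 243.41691874361638 [[ 0.807  -0.3433  0.4805 -0.322 ]
 [-0.5902 -0.4963  0.6366 -1.2362]
 [ 0.0199 -0.7974 -0.6032  1.1505]
 [ 0.      0.      0.      1.    ]]
top 433.9570831053367 251.8303950867492 [[ 0.0029 -0.996   0.0889  0.3878]
 [-1.     -0.0035 -0.0065 -0.0836]
 [ 0.0068 -0.0889 -0.996   1.9379]
 [ 0.      0.      0.      1.    ]]
{'time_s': 0.1, 'joint_positions': array([ 1.0896,  0.2771, -0.0278,  1.268 ,  0.    ,  1.4674]), 'qvel': array([-0.0001, -0.0033,  0.0048,  0.001 ,  0.0005,  0.0002]), 'joint_efforts': array([  0.0003, -44.6707,  29.6129,   0.0085,  -0.0001,   0.    ]), 'tcp_pos': array([0.2302, 0.5803, 0.2442]), 'orientation': array([ 0.1321,  0.6947, -0.1335,  0.6943]), 'ft_force': array([ 0.3791, -0.1854,  0.2299]), 'torque': array([-0.0064,  0.1139, -0.0041]), 'width': 0.08547350263730742}
```

View pics/scene0.png

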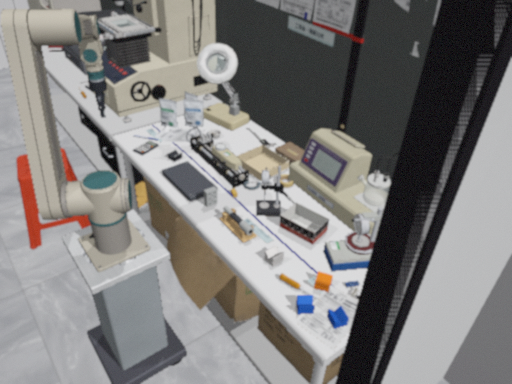

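View pics/top0.png

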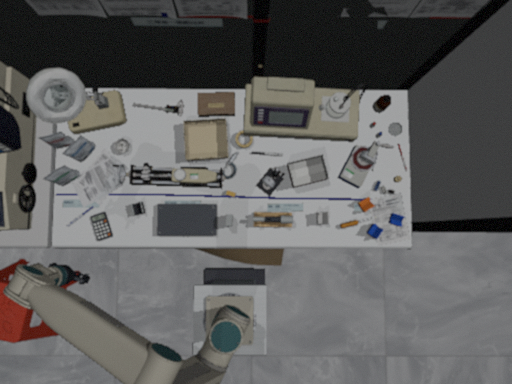

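Run:
```python
from h import *
import pickle
F=pickle.load(open('f0.pkl','rb'))
a=cv2.imread('pics/top0.png')[150:248,110:340]; b=cv2.imread('pics/scene0.png')[130:280,130:330]
cv2.imwrite('pics/c0.png',cv2.resize(a,None,fx=3.4,fy=3.4,interpolation=cv2.INTER_CUBIC))
cv2.imwrite('pics/c1.png',cv2.resize(b,None,fx=4,fy=4,interpolation=cv2.INTER_CUBIC))
f=F['top'];W=cloud(f)
for n,u,v in [('plateC',187,220),('obj225',225,221),('shaft',270,219),('obj318',318,217),('blk135',136,208),('br',229,193),('blk272',270,181),('bench',300,235)]:
    print(n,W[v,u].round(4))
```

```text
plateC [0.4345 0.1905 0.0113]
obj225 [0.4308 0.0228 0.0017]
shaft [ 0.439  -0.1751  0.0517]
obj318 [ 0.4487 -0.3858  0.0388]
blk135 [0.4863 0.4137 0.0251]
br [0.5549 0.0054 0.0141]
blk272 [ 0.5887 -0.1684  0.1934]
bench [ 0.3697 -0.3116 -0.005 ]
```

View pics/c0.png

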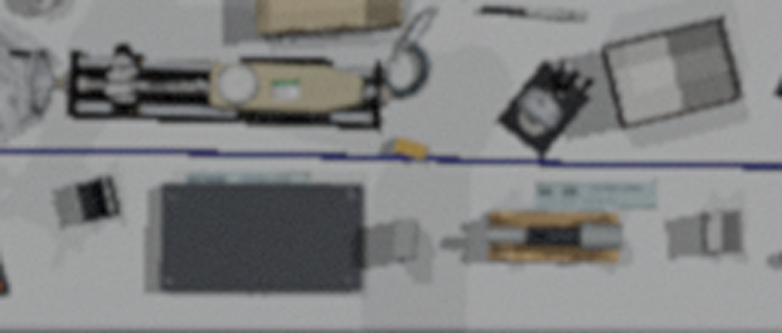

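View pics/c1.png

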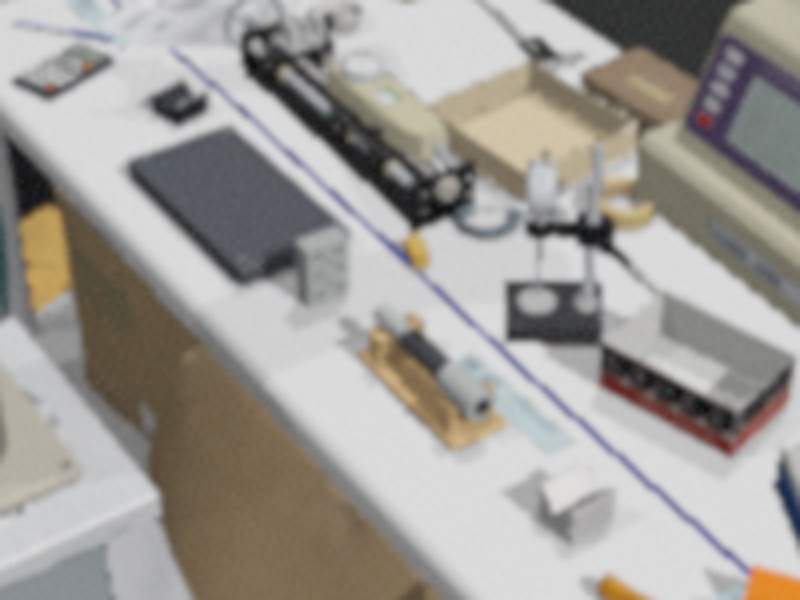

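Run:
```python
from h import *
import pickle
from scipy.spatial.transform import Rotation as R
np.set_printoptions(precision=4,suppress=True,linewidth=200)
F=pickle.load(open('f0.pkl','rb'))
s=arm.read_state(); print(R.from_quat(s['orientation']).as_matrix())
f=F['top'];W=cloud(f)
for n,r in dict(plate=(165,207,205,232),bench=(280,227,330,235),bench2=(100,190,125,200)).items():
    p=W[r[1]:r[3],r[0]:r[2],2]; print(n,np.nanmedian(p),np.nanstd(p), np.nanmean(p[:,:5]),np.nanmean(p[:,-5:]),np.nanmean(p[:3]),np.nanmean(p[-3:]))
g=cv2.cvtColor(f['pixels'],cv2.COLOR_RGB2GRAY)
print('low');print(g[200:218,124:150])
print('stop');print(g[210:232,210:240])
print('tall');print(g[208:230,302:332])
h=cv2.cvtColor(f['pixels'],cv2.COLOR_RGB2HSV)
print('brass sat');print(h[186:202,218:242,1])
```

```text
[[-0.001   0.3689  0.9295]
 [-0.0018  0.9295 -0.3689]
 [-1.     -0.002  -0.0002]]
plate 0.025162159669929074 0.005198728421430109 0.024231580489437056 0.026125804858710536 0.024795052147932147 0.02516771454527584
bench -0.00017335272817131653 0.005448485824240688 0.0007330204214319625 -0.000678075347305046 0.000530126810061278 5.587678647435516e-05
bench2 0.003176743243663682 0.006423357191643735 0.00488364110463062 0.0015787909441716019 0.004844156026270362 0.002538559659018936
low
[[152 151 153 151 150 153 150 152 151 152 154 152 154 157 158 156 154 150 150 151 153 159 158 161 159 162]
 [151 152 151 151 152 152 152 153 152 153 153 153 152 150 141 133 136 127 128 142 149 152 157 160 160 161]
 [150 153 153 152 153 153 153 152 151 151 150 146 138 126 105  91 108  94  89 126 149 154 158 161 161 161]
 [152 152 152 153 151 151 147 140 133 124 122 111  90  75  49  52  85  79  70 114 143 151 159 161 162 162]
 [152 150 151 149 142 134 130 123  97  74  69  60  44  29  17  31  72  80  65 100 134 151 158 159 161 160]
 [152 143 136 133 123 113 111 113  86  45  34  30  33  16  16  23  65  93  78
[... 7633 characters left out ...]
2   2]
 [ 25  27  24  44  58  65  63  60  56  54  44  67 100 128 136 135 113  29  24  26  19  17  14  10]
 [ 80  87  90  99 108 104 110 115 119 120 124 118  63  37  58  88  55  57  89  91  94 100 102  94]
 [ 24  26  26  26  28  30  32  31  30  29  44  57  50  33  23   4  13  37  36  32  57  84 103 107]
 [  3   3   3   3   2   5   5   5   3   3   5   8   4   7   5   7   5   9   5   2   7  10  12  16]
 [  3   3   2   2   2   2   3   3   5   3   3   5   3   3   0   5   3   3   2   3   3   2   3   3]
 [  3   3   3   5   5   5   5   3   5   3   3   2   3   3   3   3   2   3   2   5   2   2   3   3]
 [  5   2   5   3   3   3   5   0   3   5   3   3   5   2   3   3   3   2   5   3   3   3   3   3]]
```

Run:
```python
import cv2,numpy as np
b=cv2.imread('pics/scene0.png');t=cv2.imread('pics/top0.png')
def c(i,u,v,w=20): return cv2.resize(i[v-w:v+w,u-w:u+w],(300,300),interpolation=cv2.INTER_CUBIC)
r1=np.hstack([c(b,174,154),c(b,273,257)]); r2=np.hstack([c(t,138,208),c(t,320,218)])
cv2.imwrite('pics/c2.png',np.vstack([r1,r2]))
```

```text
(no output)
```

View pics/c2.png

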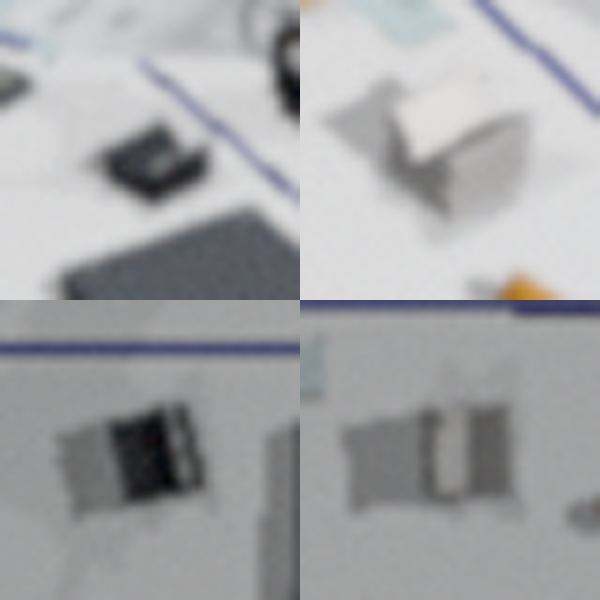

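Run:
```python
from h import *
np.set_printoptions(precision=0,suppress=True,linewidth=200)
Z=np.nanmean([cloud(grab('top')) for _ in range(12)],0)
np.save('W0.npy',Z)
z=Z[...,2]*1000
print(z[200:217,130:148]);print(z[209:228,312:332])
```

```text
[[ 3.  0.  0.  2.  4.  0. -1. -2.  3.  0.  2.  2. -1.  4. -2. -2. -2.  1.]
 [-0. -1.  0.  1.  1.  2. -0.  1.  3. -2.  1. -1.  3.  2. -1. -0.  1.  0.]
 [-4. -1. -1. -1. -1.  1.  2.  0.  2. 28. 29. 23.  7. -0. -0.  2. -1. -0.]
 [ 0.  2.  1. -1.  0. -0.  1. 18. 21. 28. 30. 28.  8.  2.  1.  1.  1.  1.]
 [-2. 33. 27. 27. 21. 17. 14. 13. 22. 26. 30. 30. 14. -1. -0. -0. -0. -0.]
 [ 1. 30. 29. 25. 21. 15. 16. 13. 21. 27. 30. 32. 20.  0.  1.  1.  0. -0.]
 [-0. 30. 30. 26. 22. 20. 16. 13. 14. 23. 30. 32. 25.  2. -2.  1. -1.  2.]
 [ 1. 31. 31. 27. 23. 21. 17. 17. 19. 21. 30. 29. 25.  8. -1. -2.  3.  0.]
 [ 1. 30. 31. 26. 25. 23. 17. 14. 14. 22. 27. 29. 29. 14. -1.  1.  1.  0.]
 [-0.  1. 31. 28. 29. 21. 18. 14. 14. 20. 26. 32. 31. 18.  4. -1. -2.  2.]
 [-0.  3. 34. 29. 27. 22. 19. 18. 15. 18. 23. 29. 31. 21.  2.  1.  0.  1.]
 [ 1.  1. 31. 29. 28. 23. 21. 17. 13. 18. 24. 29. 31. 26.  4.  2. -1.  3.]
 [ 1.  0. 31. 29. 28. 22. 21. 16. 15. 14. 20. 27. 31. 29. 15.  1.  0. -1.]
 [-2.  1. 27. 30. 28. 25. 24. 20. 18. 16. 19. 26. 32. 27. 17.  1. -1.  1.]
 [-0. -0.  1. 31. 28. 27. 21. 19. 14. 13. 15.  8. 
[... 1053 characters left out ...]
5. 29. 32. 38. 38. 38. -2. -4.  0.]
 [ 1.  2. -4.  1.  7. 37. 40. 34. 32. 24. 23. 26. 28. 33. 36. 40. 38. -2. -1. -0.]
 [-3. -2. -0. -0.  9. 35. 38. 39. 30. 24. 24. 30. 30. 30. 36. 37. 41. -1.  0.  2.]
 [ 1. -3. -1.  1.  6. 35. 38. 35. 29. 25. 20. 24. 29. 32. 39. 40. 40. -1.  0.  1.]
 [-0. -2. -0. -3.  8. 33. 40. 39. 33. 27. 19. 24. 29. 31. 35. 41. 39. -2. -0. -2.]
 [ 1.  1. -1.  1.  2. -3.  1.  1. -1.  1.  1. -1.  1.  0. -1. -2.  1.  1.  1. -2.]
 [-2. -1. -1.  1. -1. -1. -1. -1.  2. -1. -1. -1.  0. -1.  2. -1. -2. -1. -1. -1.]
 [-0. -1.  1.  0.  1. -1. -2. -0. -0. -3. -3. -1. -1. -2. -1.  1. -0. -1. -1.  1.]
 [-1. -1. -2. -2. -3. -2. -2. -0.  1.  1. -3. -2. -0. -1.  0. -1. -0.  1. -2. -1.]]
```

```bash
cat >> h.py <<'E'
def meas(W,f,box,zt,th,S=8):
    """rect of things higher than th within box(u0,v0,u1,v1), cast on plane zt: centre, sizes, angle of long/first side to +y"""
    u0,v0,u1,v1=box
    z=np.nan_to_num(W[v0:v1,u0:u1,2]).astype(np.float32)
    m=(cv2.resize(z,None,fx=S,fy=S,interpolation=cv2.INTER_LINEAR)>th).astype(np.uint8)
    c=max(cv2.findContours(m,0,1)[0],key=cv2.contourArea)[:,0].astype(float)
    p=np.array([ray(f,u0+(a+.5)/S-.5,v0+(b+.5)/S-.5,zt)[:2] for a,b in c])
    (cx,cy),wh,an=cv2.minAreaRect((p*1000).astype(np.float32))
    return (cx,cy),wh,an
E
python3 - <<'E'
from h import *
import pickle
f=pickle.load(open('f0.pkl','rb'))['top']; W=np.load('W0.npy'); z=W[...,2]*1000
np.set_printoptions(precision=0,suppress=True,linewidth=220)
for n,b,zt,th in [('plate',(150,195,222,240),.025,.0125),('low',(126,198,150,220),.03,.011),('tall',(308,206,336,230),.04,.016),('stop',(217,208,240,232),.075,.05),('brass',(222,186,240,201),.02,.01),('cradle',(245,207,300,232),.02,.006),('shaft',(245,207,300,232),.05,.03)]:
    c,s,a=meas(W,f,b,zt,th); print(n,np.round(c,1),np.round(s,1),round(a,1))
print(z[207:232,246:298:2])
print(z[188:199,222:240])
print(z[212:230,220:238])
E
```

```text
plate [437. 193.] [141. 261.] 0.2
low [484. 408.] [57. 55.] 14.3
tall [ 447. -404.] [53. 55.] 0.2
stop [432.   4.] [49. 25.] 0.2
brass [552.   0.] [42. 23.] 74.0
cradle [ 437. -186.] [184.  68.] 88.4
shaft [ 437. -184.] [178.  56.] 88.3
[[-0. -0. -1. -1. -1. -0.  0. -1.  0. -0. -2. -1. -1.  2. -0. -2.  1. -1.  0. -2. -1.  3. -0. -2. -0. -1.]
 [-2. -1. -0. -0. -2. -1. -1. -1. -2. -1.  1. -0.  0. -1. -2. -1.  0. -1. -0.  2.  1.  1.  0.  1.  3. -0.]
 [-0. -0.  1.  1. -0. -1.  1. -1.  1. -2.  0.  0. -1.  2.  3. -2.  0.  1.  0. -1. -1. -2. -1. -1.  3.  0.]
 [ 2. -2. -1.  1. -1.  0. -0.  2. -1. -2. -1.  0. -2. -0.  0. -1.  1.  1.  1.  0.  1. -1. -0.  3. -0. -3.]
 [-1.  3. -1.  0. -1.  2.  0. -1. -2.  1.  0.  0.  1. -0.  1. -0.  2. -1. -2.  0.  2.  1.  0. -2.  0.  1.]
 [-1.  0.  2. -0. 11. 10. 12.  7.  8.  0. -2. -1. -2. -0.  0.  1.  1. -2. -3. -0.  1. -0. -2.  1.  1. -0.]
 [ 0. -3. -1.  2. 11. 12. 44. 45.  9. 12. 10. 11. 11. 12. 10.  8. 10. 12.  9. 11.  9. 10. 14. -1. -1. -0.]
 [-1. -1. -1.  0. 10.  8. 42. 48. 10.  8. 10. 11. 11. 10.  9. 10. 12. 11. 10.  9. 41. 43. 10. -1.  0. -0.]
 [ 2.  
[... 3289 characters left out ...]
 1.  0. -1. -1.  0.  1.]
 [-1.  1.  2.  0. -0.  0. 77. 76. 75. 74. 76. 76. -2. -0. -2. -2.  1.  1.]
 [-1. -1.  1.  0. -2. -2. 76. 76. 75. 75. 76. 78. -0. -2. -1. -3.  2. -1.]
 [-1. -2. -1. -0.  1. -1. 74. 75. 74. 74. 74. 75.  1.  0.  2. -1. -2.  1.]
 [ 1.  1. -2. -0. -1. -1. 74. 73. 75. 75. 74. 75.  1. -0. -1. -1.  1. -2.]
 [-1.  0.  2.  2. -1. -0. 77. 74. 74. 78. 77. 76.  0.  2.  1. -1. -1.  1.]
 [-1. -0. -0. -0. -0.  0.  2. -1. 16. 45. 72. 67. -1.  0.  1.  1.  1.  1.]
 [-1.  2.  1.  1.  0. -0.  0. -5.  2.  0. -1. -0. -0. -2. -2. -0.  0. -1.]
 [ 0. -1. -0. -0. -1.  0. -1.  2.  3. -1.  1. -1.  0. -0. -3.  2. -1. -0.]
 [ 1.  2. -2.  0. -0. -1. -1.  0.  1. -0. -1.  0.  1.  0. -0. -0.  0. -0.]]
```

```bash
cat >> h.py <<'E'
def slope(W,box,th):
    """image tilt (rad, + = clockwise in image) of a roughly axis-aligned mask from the 4 edges: world turn about +z is the negative"""
    u0,v0,u1,v1=box; m=W[v0:v1,u0:u1,2]>th; out=[]
    n,lab,st,_=cv2.connectedComponentsWithStats(m.astype(np.uint8)); k=1+st[1:,4].argmax(); m=lab==k
    for M,sg in((m,-1),(m.T,1)):
        r=np.where(M.any(1))[0]; r=r[2:-2]
        for e in(M[r].argmax(1), M.shape[1]-1-M[r][:,::-1].argmax(1)): out.append(sg*np.polyfit(r,e,1)[0])
    return np.degrees(out)
E
python3 - <<'E'
from h import *
import pickle
f=pickle.load(open('f0.pkl','rb'))['top']; W=np.load('W0.npy')
np.set_printoptions(precision=1,suppress=True,linewidth=220)
for n,b,th in [('plate',(150,195,222,240),.0125),('low',(126,198,150,220),.011),('tall',(308,206,336,230),.016),('stop',(217,208,240,232),.05),('brass',(222,186,240,201),.01),('cradle',(245,207,300,232),.006)]: print(n,slope(W,b,th))
g=cv2.cvtColor(f['pixels'],cv2.COLOR_RGB2GRAY).astype(float)
def cross(v,t):
    i=np.where((v[:-1]-t)*(v[1:]-t)<=0)[0][0]; return i+(t-v[i])/(v[i+1]-v[i])
us=np.arange(165,208,3)
for r0,r1 in((200,212),(228,242)):
    e=[r0+cross(g[r0:r1,u],107) for u in us]; p=np.polyfit(us,e,1); print('plate edge tilt deg',np.degrees(p[0]),'v@187',np.polyval(p,187),np.std(e-np.polyval(p,us)))
# shaft axis: centroid of high pts per column
us=np.arange(254,292); vc=[]
for u in us:
    zz=W[207:232,u,2]; x=W[207:232,u,0]; k=(zz>.048); vc.append([W[207:232,u,1][k].mean(),x[k].mean()])
vc=np.array(vc); p=np.polyfit(vc[:,0],vc[:,1],1); print('shaft dx/dy deg',np.degrees(p[0]),'x at -.184',np.polyval(p,-.184),np.std(vc[:,1]-np.polyval(p,vc[:,0])))
m=(W[205:235,240:305,2]>.042); ys=W[205:235,240:305,1][m]; print('shaft y ext',ys.min(),ys.max())
m=(W[205:235,240:305,2]>.0555);m2=W[205:235,240:305]; print(np.sort(m2[...,1][m2[...,2]>.058])[-8:])
E
```

```text
plate [-0. -0. -0. -0.]
low [ -8.7 -13.9 -10.4 -13.9]
tall [ -4.8 -10.9  -2.9  -0. ]
stop [-0. -0. -0. -0.]
brass [-28.6  -0.   17.2  17.2]
cradle [ 3.  -0.   1.7  2.3]
plate edge tilt deg 1.5197676911766012 v@187 203.0737943731934 0.2648448487126157
plate edge tilt deg -0.015110482929308165 v@187 235.7153854616085 0.06844494086472165
shaft dx/dy deg 0.47453799917463824 x at -.184 0.4370701168302026 0.0008825253533644709
shaft y ext -0.2709690854483127 -0.0969303291461598
[-0.2 -0.2 -0.2 -0.2 -0.2 -0.2 -0.2 -0.2]
```

```bash
cat > go.py <<'E'
import sys,numpy as np
from rig import arm
from scipy.spatial.transform import Rotation as R
s=arm.read_state(); M=R.from_quat(s['orientation']); m=M.as_matrix()
yaw=np.degrees(np.arctan2(m[1,1],m[0,1])); p=s['tcp_pos']
print('t',round(s['time_s'],2),'p',(p*1000).round(1),'yaw',yaw.round(1),'w',round(s['width']*1000,1),'F',s['ft_force'].round(1),'q6',s['joint_positions'][5].round(2))
a=list(map(float,sys.argv[1:]))
for x,y,z,ps in zip(*[iter(a)]*4):
    c,S=np.cos(np.radians(ps)),np.sin(np.radians(ps))
    T=np.array([[0,c,S],[0,S,-c],[-1,0,0]])
    d=m.T@(np.array([x,y,z])-p*1000); r=(M.inv()*R.from_matrix(T)).as_rotvec()
    print('row',d.round(1),r.round(3))
E
python3 go.py 484.5 410.5 100 102 484.5 410.5 15 102
```

```text
t 0.7 p [230.6 580.9 245.3] yaw 68.3 w 85.2 F [-0.6 -0.1  0.5] q6 1.47
row [145.3 -64.7 298.9] [-0.587 -0.    -0.   ]
row [230.3 -64.7 298.9] [-0.587 -0.    -0.   ]
```

```bash
python3 -m creep '40 -16 75 -0.15 0 0 0; 75 -32 150 -0.3 0 0 0; 110 -48 225 -0.45 0 0 0; 145 -65 299 -0.587 0 0 0; 145 -65 299 -0.587 0 0 0; 145 -65 299 -0.587 0 0 0; 145 -65 299 -0.587 0 0 0; 145 -65 299 -0.587 0 0 0'; python3 go.py 484.5 410.5 15 102
python3 - <<'E'
from h import *
f=grab('top','t1')
a=cv2.imread('pics/t1.png')[170:240,100:200]; b=cv2.imread
grab('scene','s1'); c=cv2.imread('pics/s1.png')[115:185,125:225]
cv2.imwrite('pics/c3.png',np.vstack([cv2.resize(i,(428,300),interpolation=2) for i in(a,c)]))
E
```

```text
time_s: 1.7
tcp_pos: [0.4839, 0.4112, 0.101]
orientation: [-0.074, 0.703, 0.075, 0.703]
ft_force: [-0.9, 1.1, 0.3]
width: 0.0853
t 1.7 p [483.9 411.2 101. ] yaw 102.0 w 85.3 F [-0.9  1.1  0.3] q6 0.39
row [86.  -0.9  0.4] [ 0.001  0.    -0.001]
```

View pics/c3.png

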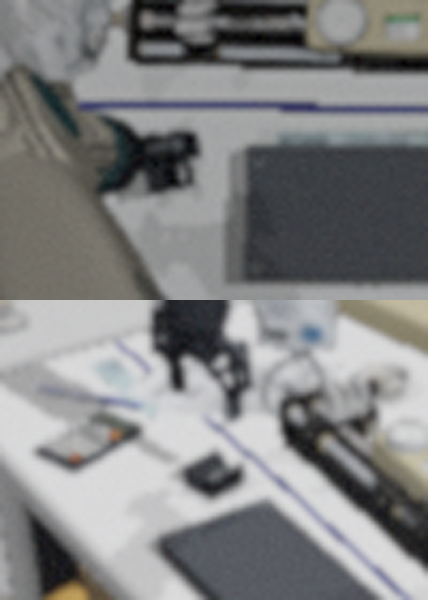

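The gripper hovers above the low black block (block at about (212,472) in the crop, clear of the plate). I'll descend and grip.

```bash
python3 -m creep '45 0 0 0 0 0 0; 75 0 0 0 0 0 0; 86 -1 0 0 0 0 0; 86 -1 0 0 0 0 0; 86 -1 0 0 0 0 0.6; 86 -1 0 0 0 0 1; 86 -1 0 0 0 0 1; 86 -1 0 0 0 0 1'; python3 go.py 484.5 410.5 15 102
```

```text
time_s: 2.8
tcp_pos: [0.4861, 0.4099, 0.0162]
orientation: [-0.073, 0.702, 0.074, 0.704]
ft_force: [-0.8, -0.2, 6.3]
width: 0.0471
t 2.8 p [486.1 409.9  16.2] yaw 102.0 w 47.1 F [-0.8 -0.2  6.3] q6 0.39
row [ 1.2  0.9 -1.5] [-0.     0.003 -0.001]
```

```bash
python3 -m creep '-30 0 0 0 0 0 1; -70 0 0 0 0 0 1; -70 0 0 0 0 0 1; -70 0 0 0 0 0 1'; python3 go.py 437 144.5 86 180 437 144.5 42.5 180
```

```text
time_s: 3.3
tcp_pos: [0.4837, 0.4085, 0.0829]
orientation: [-0.074, 0.704, 0.073, 0.703]
ft_force: [-0.3, -0.2, -4.3]
width: 0.0476
t 3.3 p [483.7 408.5  82.9] yaw 102.0 w 47.6 F [-0.3 -0.2 -4.3] q6 0.39
row [  -2.7 -248.6 -100.5] [-1.362e+00 -2.000e-03 -1.000e-03]
row [  40.8 -248.5 -100.4] [-1.362e+00 -2.000e-03 -1.000e-03]
```

```bash
python3 -m creep '-3 -31 -13 -0.17 0 0 1; -3 -62 -25 -0.34 0 0 1; -3 -93 -38 -0.51 0 0 1; -3 -125 -50 -0.68 0 0 1; -3 -156 -63 -0.85 0 0 1; -3 -187 -75 -1.02 0 0 1; -3 -218 -88 -1.19 0 0 1; -3 -249 -100 -1.362 0 0 1' && python3 -m creep '0 0 0 0 0 0 1; 0 0 0 0 0 0 1'; python3 go.py 437 144.5 42 180
```

```text
time_s: 4.3
tcp_pos: [0.4361, 0.1435, 0.0851]
orientation: [-0.501, 0.5, 0.502, 0.497]
ft_force: [0.6, -0.5, -3.0]
width: 0.0469
time_s: 4.55
tcp_pos: [0.4376, 0.145, 0.0861]
orientation: [-0.499, 0.501, 0.5, 0.5]
ft_force: [-0.0, -0.4, -3.7]
width: 0.0466
t 4.55 p [437.6 145.   86.1] yaw 179.9 w 46.6 F [-0.  -0.4 -3.7] q6 -1.39
row [44.1  0.5 -0.5] [-0.001  0.    -0.002]
```

```bash
python3 -m creep '25 0 0 0 0 0 1; 38 0 0 0 0 0 1; 44 0 0 0 0 0 1; 44 0 0 0 0 0 1; 44 0 0 0 0 0 1' ; python3 go.py; python3 -m creep '0 0 0 0 0 0 0; 0 0 0 0 0 0 0; 0 0 0 0 0 0 0; -30 0 0 0 0 0 0; -80 0 0 0 0 0 0; -140 0 0 0 0 0 0; -140 0 0 0 0 0 0'; python3 go.py 447 -406.5 140 92 447 -406.5 20 92
```

```text
time_s: 5.18
tcp_pos: [0.4392, 0.1451, 0.0438]
orientation: [0.5, -0.5, -0.5, -0.5]
ft_force: [0.1, -0.7, -3.0]
width: 0.0473
t 5.17 p [439.2 145.1  43.8] yaw -180.0 w 47.3 F [ 0.1 -0.7 -3. ] q6 -1.39
time_s: 6.05
tcp_pos: [0.4431, 0.1457, 0.189]
orientation: [-0.503, 0.496, 0.498, 0.503]
ft_force: [0.8, 0.2, 0.3]
width: 0.0852
t 6.05 p [443.1 145.7 189. ] yaw -180.0 w 85.2 F [0.8 0.2 0.3] q6 -1.39
row [  47.8   -3.1 -552.3] [1.536 0.011 0.008]
row [ 167.8   -1.7 -552.6] [1.536 0.011 0.008]
```

```bash
python3 -m creep '0 0 -60 0.17 0 0 0; 0 0 -120 0.34 0 0 0; 0 0 -180 0.51 0 0 0; 0 0 -240 0.68 0 0 0; 0 0 -300 0.85 0 0 0; 0 0 -360 1.02 0 0 0; 0 0 -420 1.19 0 0 0; 20 -1 -480 1.36 0 0 0' && python3 -m creep '0 -25 -55 0.087 0 0 0; 20 -65 -55 0.17 0 0 0; 20 -65 -55 0.17 0 0 0' ; python3 go.py 447 -406.5 110 92 447 -406.5 20 92
python3 - <<'E'
from h import *
import pickle
F=[grab('top') for _ in range(8)]; W=np.nanmean([cloud(f) for f in F],0); f=F[0]
np.set_printoptions(precision=0,suppress=True,linewidth=200)
print(meas(W,f,(150,195,222,240),.025,.0125)); print(meas(W,f,(185,205,215,235),.055,.034),slope(W,(185,205,215,235),.034))
print(W[210:232,190:214,2]*1000)
E
```

```text
time_s: 7.05
tcp_pos: [0.4401, -0.3372, 0.1639]
orientation: [-0.073, 0.703, 0.072, 0.704]
ft_force: [1.7, 1.2, 1.4]
width: 0.0854
time_s: 7.42
tcp_pos: [0.3983, -0.4109, 0.1408]
orientation: [-0.013, 0.708, 0.014, 0.706]
ft_force: [-0.4, 0.5, -0.2]
width: 0.0858
t 7.42 p [ 398.3 -410.9  140.8] yaw 92.2 w 85.8 F [-0.4  0.5 -0.2] q6 -0.95
row [30.7  2.5 48.9] [ 0.003 -0.002 -0.002]
row [120.7   2.3  49.1] [ 0.003 -0.002 -0.002]
((436.62347412109375, 193.376708984375), (141.02772521972656, 261.1946105957031), 0.1601652055978775)
((437.9330139160156, 145.5251007080078), (49.162986755371094, 58.25194549560547), 0.17998148500919342) [-0. -0.  0.  0.]
[[26. 26. 25. 25. 26. 27. 25. 25. 27. 27. 22. 28. 26. 26. 23. 23. 25. 24. 24. 26. 26. 25. 22. 26.]
 [26. 23. 25. 26. 27. 24. 25. 27. 27. 26. 28. 26. 28. 26. 26. 24. 26. 27. 24. 25. 25. 24. 25. 28.]
 [26. 25. 26. 30. 24. 26. 25. 26. 26. 24. 26. 25. 26. 25. 26. 27. 25. 25. 26. 27. 25. 28. 23. 26.]
 [22. 21. 25. 21. 25. 25. 25. 24. 21. 25. 23. 23. 25. 26. 25. 24. 25. 27. 26. 24. 28. 26. 25. 28.]
 [58. 57. 57. 54. 52. 49. 55. 55. 50. 53. 53. 57. 
[... 1032 characters left out ...]
. 26.]
 [26. 26. 22. 24. 24. 24. 28. 24. 26. 27. 28. 25. 26. 26. 27. 24. 25. 23. 26. 26. 24. 27. 24. 28.]
 [24. 24. 22. 24. 27. 25. 27. 27. 22. 26. 26. 25. 24. 26. 27. 25. 23. 25. 29. 25. 27. 23. 25. 26.]
 [27. 27. 23. 24. 27. 26. 27. 26. 25. 26. 23. 25. 25. 25. 25. 21. 24. 26. 22. 29. 23. 25. 28. 27.]
 [23. 28. 24. 25. 28. 24. 23. 26. 26. 24. 25. 26. 23. 24. 23. 26. 28. 26. 27. 24. 23. 23. 27. 25.]
 [24. 25. 23. 27. 24. 25. 23. 21. 25. 28. 23. 23. 25. 24. 28. 24. 22. 22. 27. 23. 26. 25. 27. 27.]
 [24. 24. 24. 24. 26. 26. 30. 26. 21. 25. 23. 27. 30. 25. 24. 28. 24. 28. 23. 29. 24. 27. 25. 22.]
 [26. 24. 27. 24. 25. 23. 23. 29. 28. 25. 27. 27. 27. 22. 26. 26. 25. 27. 23. 23. 27. 23. 23. 27.]]
```

```bash
python3 -m creep '15 3 30 0 0 0 0; 31 3 49 0 0 0 0; 31 3 49 0 0 0 0; 70 3 49 0 0 0 0; 105 3 49 0 0 0 0; 120 3 49 0 0 0 0; 120 3 49 0 0 0 0; 120 3 49 0 0 0 0'; python3 go.py 447 -406.5 20 92
```

```text
time_s: 8.82
tcp_pos: [0.4492, -0.4055, 0.025]
orientation: [-0.015, 0.706, 0.014, 0.707]
ft_force: [-0.1, -0.2, 0.2]
width: 0.0856
t 8.82 p [ 449.2 -405.5   25. ] yaw 92.4 w 85.6 F [-0.1 -0.2  0.2] q6 -0.88
row [ 5.  -0.9 -2.3] [0.006 0.001 0.002]
```

```bash
python3 -m creep '3 0 -2 0 0 0 0; 3 0 -2 0 0 0 1; 3 0 -2 0 0 0 1; 3 0 -2 0 0 0 1; 3 0 -2 0 0 0 1; 3 0 -2 0 0 0 1'; python3 go.py;  python3 -m creep '-40 0 -2 0 0 0 1; -95 0 -2 0 0 0 1; -135 0 -2 0 0 0 1; -135 0 -2 0 0 0 1'; python3 go.py 438 269 150 180 438 269 47 180
```

```text
time_s: 9.57
tcp_pos: [0.4472, -0.406, 0.0216]
orientation: [-0.015, 0.707, 0.013, 0.707]
ft_force: [-0.5, -3.6, 5.0]
width: 0.0471
t 9.57 p [ 447.2 -406.    21.6] yaw 92.3 w 47.1 F [-0.5 -3.6  5. ] q6 -0.88
time_s: 10.07
tcp_pos: [0.4456, -0.4053, 0.1575]
orientation: [-0.016, 0.706, 0.014, 0.708]
ft_force: [0.7, -0.5, -5.9]
width: 0.0471
t 10.07 p [ 445.6 -405.3  157.5] yaw 92.4 w 47.1 F [ 0.7 -0.5 -5.9] q6 -0.89
row [  5.8 674.   20.4] [-1.529e+00  1.000e-03  4.000e-03]
row [108.8 674.3  20. ] [-1.529e+00  1.000e-03  4.000e-03]
```

```bash
python3 -m creep '0 60 2 0 0 0 1; 0 120 4 -0.17 0 0 1; 0 180 6 -0.34 0 0 1; 0 240 8 -0.51 0 0 1; 0 300 10 -0.68 0 0 1; 0 360 12 -0.85 0 0 1; 0 420 13 -1.02 0 0 1; 0 480 15 -1.19 0 0 1' && python3 -m creep '0 0 0 0 0 0 1'; python3 go.py 438 269 110 180 438 269 47.5 180
```

```text
time_s: 11.08
tcp_pos: [0.436, 0.0776, 0.1521]
orientation: [-0.408, 0.578, 0.411, 0.574]
ft_force: [1.1, -0.7, -5.8]
width: 0.0475
time_s: 11.2
tcp_pos: [0.4356, 0.0796, 0.152]
orientation: [-0.409, 0.577, 0.413, 0.574]
ft_force: [-0.1, -0.3, -5.0]
width: 0.047
t 11.2 p [435.6  79.6 152. ] yaw 161.0 w 47.0 F [-0.1 -0.3 -5. ] q6 -1.21
row [ 42.3  59.1 179.9] [-0.331  0.    -0.008]
row [104.8  58.6 180. ] [-0.331  0.    -0.008]
```

```bash
python3 -m creep '0 19 60 -0.16 0 0 1; 0 39 120 -0.331 0 0 1; 20 59 180 -0.331 0 0 1; 42 59 180 -0.331 0 0 1; 42 59 180 -0.331 0 0 1; 42 59 180 -0.331 0 0 1; 42 59 180 -0.331 0 0 1'; python3 go.py 438 269 47.5 180
```

```text
time_s: 12.08
tcp_pos: [0.4446, 0.2641, 0.1141]
orientation: [-0.497, 0.502, 0.497, 0.503]
ft_force: [0.1, 0.7, -6.1]
width: 0.0473
t 12.07 p [444.6 264.1 114.1] yaw 179.4 w 47.3 F [ 0.1  0.7 -6.1] q6 -1.15
row [66.6  6.7  4.8] [-0.011  0.     0.001]
```

```bash
for i in 1 2 3; do python3 -m creep '0 0 0 0 0 0 1'|sed -n 2p; done; python3 go.py 438 269 47.5 180
```

```text
tcp_pos: [0.4448, 0.2645, 0.1144]
tcp_pos: [0.4445, 0.2647, 0.1142]
tcp_pos: [0.4442, 0.2649, 0.1139]
t 12.45 p [444.2 264.9 113.9] yaw 179.5 w 47.1 F [ 0.4  0.2 -4.8] q6 -1.15
row [66.4  6.3  4.1] [-0.009  0.     0.001]
```

```bash
python3 -m creep '20 6 4 -0.009 0 0 1; 45 6 4 -0.009 0 0 1; 55 6 4 -0.009 0 0 1; 55 6 4 -0.009 0 0 1; 55 6 4 -0.009 0 0 1'; python3 go.py 438 269 47.5 180
```

```text
time_s: 13.08
tcp_pos: [0.439, 0.2694, 0.0594]
orientation: [-0.5, 0.499, 0.5, 0.501]
ft_force: [-0.5, -0.0, -4.8]
width: 0.0469
t 13.07 p [439.  269.4  59.4] yaw -180.0 w 46.9 F [-0.5 -0.  -4.8] q6 -1.15
row [11.9  1.  -0.4] [0.    0.001 0.002]
```

```bash
python3 -m creep '6 1 0 0 0 0 1; 12 1 0 0 0 0 1; 12 1 0 0 0 0 1; 12 1 0 0 0 0 1; 12 1 0 0 0 0 0; 12 1 0 0 0 0 0; 12 1 0 0 0 0 0;12 1 0 0 0 0 0'; python3 go.py; python3 -m creep '-40 0 0 0 0 0 0; -90 0 0 0 0 0 0; -90 0 0 0 0 0 0; -90 0 0 0 0 0 0'; python3 go.py 552 0 110 163 552 0 17 163
```

```text
time_s: 14.08
tcp_pos: [0.4372, 0.2691, 0.0468]
orientation: [0.5, -0.5, -0.5, -0.5]
ft_force: [-0.9, 1.1, 0.1]
width: 0.0856
t 14.07 p [437.2 269.1  46.8] yaw -180.0 w 85.6 F [-0.9  1.1  0.1] q6 -1.15
time_s: 14.58
tcp_pos: [0.4369, 0.2689, 0.1365]
orientation: [0.5, -0.5, -0.5, -0.5]
ft_force: [-0.4, -0.0, -0.8]
width: 0.0852
t 14.57 p [436.9 268.9 136.5] yaw -180.0 w 85.2 F [-0.4 -0.  -0.8] q6 -1.15
row [  26.5 -115.  -269. ] [0.297 0.    0.   ]
row [ 119.5 -115.  -269. ] [0.297 0.    0.   ]
```

Run:
```python
from h import *
F=[grab('top') for _ in range(8)]; Z=[cloud(f) for f in F]; W=np.nanmean(Z,0); f=F[0]; np.save('W1.npy',W)
np.set_printoptions(precision=0,suppress=True,linewidth=200)
W0=np.load('W0.npy'); 
for x0 in np.arange(.48,.68,.02):
    print(round(x0,2),[int(1000*np.nanmax(np.where((W0[...,0]>=x0)&(W0[...,0]<x0+.02)&(W0[...,1]>=y0)&(W0[...,1]<y0+.02),W0[...,2],-1))) for y0 in np.arange(.12,-.14,-.02)])
for b,zt,th in(((150,195,222,240),.025,.0125),((185,205,215,235),.055,.034),((155,205,187,235),.065,.043)): print(meas(W,f,b,zt,th))
```

```text
0.48 [26, 27, 28, 26, 2, 2, 3, 2, 2, 1, 2, 2, 2]
0.5 [26, 27, 26, 27, 2, 2, 2, 3, 3, 2, 3, 2, 2]
0.52 [2, 2, 2, 3, 2, 2, 3, 10, 2, 3, 2, 2, 2]
0.54 [2, 2, 3, 2, 4, 1, 22, 22, 1, 1, 3, 6, 1]
0.56 [74, 77, 12, 17, 66, 41, 19, 1, 2, 2, 3, 4, 3]
0.58 [109, 108, 109, 106, 69, 50, 3, 2, 4, 3, 2, 4, 29]
0.6 [111, 110, 110, 111, 101, 65, 2, 3, 3, 5, 3, 4, 3]
0.62 [110, 111, 110, 110, 97, 66, 14, 15, 2, 4, 3, 3, 4]
0.64 [110, 111, 110, 103, 66, 68, 3, 14, 14, 2, 3, 3, 2]
0.66 [77, 72, 2, 2, 1, 12, 11, 13, 13, 2, 2, 2, 3]
0.68 [3, 2, 2, 2, 3, 3, 16, 14, 3, 2, 3, 2, 2]
((435.6058654785156, 208.47323608398438), (172.73658752441406, 292.2383728027344), 0.19186680018901825)
((437.6630859375, 145.7513427734375), (49.701393127441406, 57.784202575683594), 0.1799945831298828)
((435.68011474609375, 281.4761657714844), (129.12998962402344, 81.72028350830078), 1.30426824092865)
```

```bash
python3 -m creep '-10 0 -60 0.1 0 0 0.3; -10 -10 -120 0.2 0 0 0.3; -10 -25 -180 0.297 0 0 0.3; -10 -40 -240 0.297 0 0 0.3; -10 -75 -274 0.297 0 0 0.3; 10 -113 -274 0.297 0 0 0.3; 26 -113 -274 0.297 0 0 0.3; 26 -113 -274 0.297 0 0 0.3' && python3 -m creep '0 0 0 0 0 0 0.3'; python3 go.py 550.5 -5 60 163 550.5 -5 17 163
```

```text
time_s: 15.98
tcp_pos: [0.5476, -0.0045, 0.1084]
orientation: [-0.419, 0.57, 0.422, 0.567]
ft_force: [0.9, -0.4, -0.2]
width: 0.0599
time_s: 16.1
tcp_pos: [0.549, -0.0045, 0.1105]
orientation: [-0.421, 0.569, 0.421, 0.568]
ft_force: [-0.2, 0.1, 0.4]
width: 0.0596
t 16.1 p [549.   -4.5 110.5] yaw 163.0 w 59.6 F [-0.2  0.1  0.4] q6 -1.4
row [50.5 -1.7 -0.1] [ 0.001 -0.    -0.001]
row [93.5 -1.7 -0.1] [ 0.001 -0.    -0.001]
```

```bash
python3 -m creep '40 -2 0 0 0 0 0.3; 75 -2 0 0 0 0 0.3; 93 -2 0 0 0 0 0.3; 93 -2 0 0 0 0 0.3; 93 -2 0 0 0 0 0.3; 93 -2 0 0 0 0 1;  93 -2 0 0 0 0 1; 93 -2 0 0 0 0 1' && python3 -m creep '0 0 0 0 0 0 1; 0 0 0 0 0 0 1'; python3 go.py; python3 -m creep '-40 0 0 0 0 0 1; -90 0 0 0 0 0 1; -120 40 0 0 0 0 1; -120 100 0 0 0 0 1; -120 110 0 0 0 0 1; -120 110 0 0 0 0 1; -120 110 0 0 0 0 1'; python3 go.py 438 207.5 130 180
```

```text
time_s: 17.1
tcp_pos: [0.553, -0.0057, 0.0187]
orientation: [-0.421, 0.568, 0.42, 0.569]
ft_force: [-0.8, 0.3, 4.5]
width: 0.0186
time_s: 17.35
tcp_pos: [0.5531, -0.0057, 0.0187]
orientation: [-0.421, 0.568, 0.42, 0.569]
ft_force: [-0.7, 0.8, 5.1]
width: 0.0185
t 17.35 p [553.1  -5.7  18.7] yaw 163.0 w 18.5 F [-0.7  0.8  5.1] q6 -1.4
time_s: 18.23
tcp_pos: [0.4485, 0.0263, 0.1378]
orientation: [-0.421, 0.568, 0.42, 0.569]
ft_force: [0.2, 0.1, -0.8]
width: 0.0187
t 18.23 p [448.5  26.3 137.8] yaw 163.0 w 18.7 F [ 0.2  0.1 -0.8] q6 -1.36
row [  7.8  63.  170.2] [-0.297  0.     0.002]
```

```bash
python3 -m creep '0 20 55 -0.1 0 0 1; 0 40 110 -0.2 0 0 1; 0 62 165 -0.297 0 0 1; 8 62 165 -0.297 0 0 1; 8 62 165 -0.297 0 0 1; 8 62 165 -0.297 0 0 1'; python3 go.py 438 202.5 44.5 180
python3 - <<'E'
from h import *
F=[grab('top') for _ in range(6)]; W=np.nanmean([cloud(f) for f in F],0); np.set_printoptions(precision=0,suppress=True,linewidth=200)
print(W[208:232,155:175,2]*1000)
E
```

```text
time_s: 18.98
tcp_pos: [0.4363, 0.2015, 0.1293]
orientation: [-0.5, 0.501, 0.5, 0.5]
ft_force: [-0.0, -0.4, -1.2]
width: 0.0185
t 18.98 p [436.3 201.5 129.3] yaw 179.9 w 18.5 F [-0.  -0.4 -1.2] q6 -1.27
row [84.8 -1.7  1.1] [-0.002 -0.    -0.001]
[[539. 537. 543. 541. 541. 543. 546. 544. 545. 545. 543. 550. 550. 553. 551. 552. 544. 537. 520. 500.]
 [539. 542. 542. 543. 545. 543. 547. 546. 547. 545. 545. 553. 552. 554. 553. 556. 548. 542. 524. 504.]
 [544. 544. 542. 544. 546. 547. 548. 550. 548. 547. 548. 554. 555. 554. 555. 557. 554. 544. 532. 510.]
 [545. 547. 547. 547. 549. 547. 547. 548. 549. 548. 551. 550. 557. 556. 557. 557. 556. 545. 537. 517.]
 [546. 547. 547. 549. 550. 549. 548. 548. 549. 550. 549. 549. 557. 556. 559. 557. 560. 547. 541. 522.]
 [547. 548. 548. 550. 550. 549. 550. 549. 550. 550. 548. 551. 561. 561. 562. 560. 561. 551. 542. 529.]
 [549. 550. 548. 549. 549. 550. 550. 550. 551. 549. 551. 551. 562. 563. 560. 561. 565. 557. 546. 534.]
 [551. 551. 547. 551. 549. 549. 551. 549. 552. 552. 550. 547. 563. 561. 563. 566. 565. 563. 543. 539.]
 [547. 551. 549. 551. 549. 55
[... 919 characters left out ...]
 573. 575. 575. 575. 576. 577. 574. 573. 575. 572. 572. 572. 571. 570. 570. 570.]
 [567. 569. 574. 575. 577. 577. 576. 576. 579. 577. 579. 578. 576. 577. 575. 574. 571. 569. 568. 570.]
 [571. 573. 575. 577. 578. 578. 578. 581. 578. 579. 581. 580. 581. 579. 581. 576. 575. 573. 569. 568.]
 [572. 575. 577. 579. 580. 578. 582. 582. 584. 582. 583. 584. 584. 583. 579. 580. 577. 576. 571. 567.]
 [577. 578. 579. 581. 582. 581. 583. 583. 584. 584. 585. 586. 587. 586. 583. 585. 584. 580. 577. 572.]
 [581. 580. 581. 583. 583. 586. 584. 585. 587. 586. 589. 588. 591. 589. 586. 587. 586. 585. 583. 578.]
 [581. 584. 584. 586. 588. 588. 587. 589. 588. 589. 590. 591. 592. 591. 590. 589. 590. 589. 587. 583.]]
```

```bash
python3 -m creep '40 -2 1 0 0 0 1; 70 -2 1 0 0 0 1; 85 -2 1 0 0 0 1; 85 -2 1 0 0 0 1; 85 -2 1 0 0 0 1'; python3 go.py 438 202.5 44.5 180; python3 -m creep '0 0 0 0 0 0 0.3; 0 0 0 0 0 0 0.3; 0 0 0 0 0 0 0.3; -40 0 0 0 0 0 0.3; -95 0 0 0 0 0 0; -95 0 0 0 0 0 0; -95 0 0 0 0 0 0'; python3 go.py 437 -190 140 178.8
```

```text
time_s: 19.9
tcp_pos: [0.4385, 0.2037, 0.0451]
orientation: [-0.5, 0.5, 0.5, 0.5]
ft_force: [0.9, -0.1, -0.4]
width: 0.0185
t 19.9 p [438.5 203.7  45.1] yaw -180.0 w 18.5 F [ 0.9 -0.1 -0.4] q6 -1.27
row [ 0.6  0.5 -1.2] [0.    0.    0.001]
time_s: 20.78
tcp_pos: [0.4377, 0.2035, 0.1396]
orientation: [0.5, -0.5, -0.5, -0.5]
ft_force: [0.6, -0.5, 0.5]
width: 0.0851
t 20.77 p [437.7 203.5 139.6] yaw -180.0 w 85.1 F [ 0.6 -0.5  0.5] q6 -1.27
row [  -0.5    0.9 -393.5] [0.021 0.    0.   ]
```

```bash
python3 -m creep '0 0 -60 0 0 0 0; 0 0 -120 0 0 0 0; 0 0 -180 0.02 0 0 0; 0 0 -240 0.02 0 0 0; 0 0 -300 0.02 0 0 0; 0 0 -360 0.02 0 0 0; 0 1 -394 0.02 0 0 0; 0 1 -394 0.02 0 0 0' && python3 -m creep '0 0 0 0 0 0 0'; python3 go.py 437 -191 44 178.8
python3 - <<'E'
from h import *
F=[grab('top','t2')]+[grab('top') for _ in range(11)]; W=np.nanmean([cloud(f) for f in F],0); f=F[0]; np.set_printoptions(precision=0,suppress=True,linewidth=200)
np.save('W2.npy',W)
for n,b,zt,th in(('plate',(150,195,222,240),.025,.0125),('low',(193,205,215,235),.055,.036),('tall',(158,205,178,235),.065,.045),('brass',(176,212,194,228),.045,.035),('stop',(217,208,240,232),.075,.05)): print(n,np.round(np.r_[sum(map(list,meas(W,f,b,zt,th)[:2]),[]),slope(W,b,th)],1))
print(W[211:228,158:206,2]*1000)
a=cv2.imread('pics/t2.png')[195:240,145:245];cv2.imwrite('pics/c4.png',cv2.resize(a,None,fx=7,fy=7,interpolation=2))
E
```

```text
time_s: 21.78
tcp_pos: [0.4359, -0.1921, 0.1378]
orientation: [-0.493, 0.506, 0.495, 0.506]
ft_force: [-0.4, 0.8, -0.6]
width: 0.0857
time_s: 21.9
tcp_pos: [0.4356, -0.1894, 0.138]
orientation: [-0.494, 0.505, 0.496, 0.505]
ft_force: [-0.4, -0.0, -0.9]
width: 0.085
t 21.9 p [ 435.6 -189.4  138. ] yaw 178.9 w 85.0 F [-0.4 -0.  -0.9] q6 -2.1
row [94.  -1.7 -1.8] [ 0.001  0.002 -0.003]
plate [437. 193. 141. 261.  -0.  -0.  -0.  -0.]
low [438. 139.  48.  43.  -0.  -0.   0.   0.]
tall [437. 269.  47.  56.  -0.  -0.   0.  -0.]
brass [438. 210.  22.  44.  -4. -41.   0.   0.]
stop [432.   4.  49.  25.  -0.  -0.  -0.  -0.]
[[26. 26. 28. 24. 26. 27. 25. 27. 26. 26. 25. 25. 25. 24. 24. 25. 24. 24. 25. 26. 28. 25. 24. 27. 25. 25. 24. 25. 25. 25. 26. 25. 25. 25. 26. 22. 25. 26. 26. 24. 25. 25. 26. 26. 23. 26. 27. 25.]
 [24. 24. 25. 25. 26. 25. 26. 29. 24. 26. 26. 25. 25. 26. 26. 27. 27. 25. 25. 24. 24. 26. 26. 26. 25. 25. 27. 24. 25. 25. 23. 28. 24. 24. 25. 24. 26. 25. 25. 26. 23. 23. 25. 25. 25. 26. 23. 25.]
 [26. 27. 26. 24. 26. 25. 26. 24. 26. 24. 27. 26. 25. 24. 24. 25. 26. 28. 26. 29. 25. 26
[... 2450 characters left out ...]
7. 28. 26. 24. 24. 23. 26. 27. 24. 25. 26. 24. 23. 25. 25. 24. 24. 25. 26. 24. 23. 25. 26. 25. 25. 26. 24. 25. 25. 23. 27. 24. 24. 25. 24. 25. 26. 26. 26. 26. 26. 26. 24. 24. 22. 25. 26. 26.]
 [26. 24. 28. 25. 26. 24. 24. 24. 26. 28. 22. 27. 27. 26. 27. 25. 27. 25. 26. 25. 24. 26. 26. 27. 27. 24. 24. 29. 27. 25. 26. 26. 23. 25. 27. 24. 26. 25. 25. 29. 24. 22. 24. 22. 25. 24. 23. 24.]]h.py:31: RankWarning: Polyfit may be poorly conditioned
  for e in(M[r].argmax(1), M.shape[1]-1-M[r][:,::-1].argmax(1)): out.append(sg*np.polyfit(r,e,1)[0])
h.py:31: RankWarning: Polyfit may be poorly conditioned
  for e in(M[r].argmax(1), M.shape[1]-1-M[r][:,::-1].argmax(1)): out.append(sg*np.polyfit(r,e,1)[0])
```

View pics/c4.png

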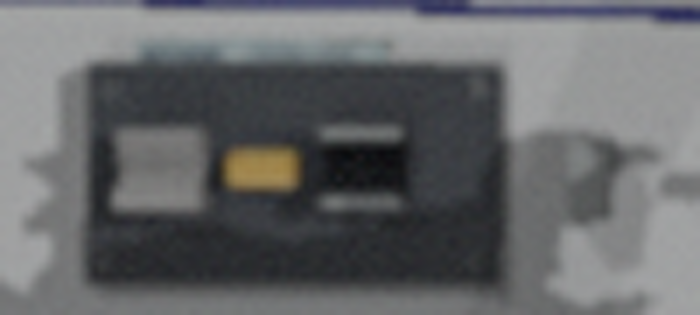

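Run:
```python
from h import *
f=grab('top'); g=cv2.cvtColor(f['pixels'],cv2.COLOR_RGB2HSV)
for n,u,z in(('tall',166.6,.065),('brass',181.2,.045),('low',195.9,.055)): print(n,ray(f,u,219,z)[:2].round(4))
def edges(row,lo): 
    d=np.gradient(row.astype(float)); return d
np.set_printoptions(linewidth=220)
print('V tall land',g[214:217,156:180,2].mean(0).round()); print('S brass',g[217:221,172:192,1].mean(0).round()); print('V low land',g[224:226,185:208,2].mean(0).round(),g[214:216,185:208,2].mean(0).round())
```

```text
tall [0.4373 0.2707]
brass [0.438 0.211]
low [0.4379 0.1459]
V tall land [116.  91.  62.  50.  54.  83. 107. 117. 118. 117. 116. 116. 117. 117. 118. 118. 117. 100.  82.  67.  61.  66.  76.  79.]
S brass [  3.   2.   6.  32.  69. 118. 127. 129. 126. 128. 126. 127. 127. 128. 130. 122.  46.  40.  29.  41.]
V low land [47. 49. 48. 50. 50. 62. 78. 86. 84. 77. 71. 73. 76. 74. 74. 72. 71. 60. 53. 55. 53. 54. 54.] [59. 56. 48. 52. 56. 67. 80. 82. 81. 80. 82. 80. 80. 79. 80. 80. 72. 60. 52. 60. 66. 68. 66.]
```

```bash
python3 -m creep '0 0 60 0 0 0 0.2; 0 0 120 -0.02 0 0 0.3; 0 0 180 -0.02 0 0 0.3; 0 0 240 -0.02 0 0 0.3; 0 -2 300 -0.02 0 0 0.3; 0 -2 360 -0.02 0 0 0.3; 0 -2 397 -0.02 0 0 0.3; 0 -2 397 -0.02 0 0 0.3' && python3 -m creep '0 0 0 0 0 0 0.3;0 0 0 0 0 0 0.3'; python3 go.py 438 207.5 44.5 180
```

```text
time_s: 23.55
tcp_pos: [0.4469, 0.2086, 0.1397]
orientation: [0.501, -0.499, -0.501, -0.499]
ft_force: [-0.2, -1.0, -1.1]
width: 0.0594
time_s: 23.8
tcp_pos: [0.4466, 0.2053, 0.1394]
orientation: [-0.5, 0.5, 0.5, 0.5]
ft_force: [0.6, -0.6, 0.0]
width: 0.0596
t 23.8 p [446.6 205.3 139.4] yaw 179.9 w 59.6 F [ 0.6 -0.6  0. ] q6 -1.27
row [95.   8.6  2.2] [-0.001 -0.    -0.   ]
```

```bash
python3 -m creep '30 9 2 0 0 0 0.3; 70 9 2 0 0 0 0.3; 95 9 2 0 0 0 0.3; 95 9 2 0 0 0 0.3; 95 9 2 0 0 0 1; 95 9 2 0 0 0 1; 95 9 2 0 0 0 1; 95 9 2 0 0 0 1' && python3 -m creep '0 0 0 0 0 0 1; -2 0 -3 0 0 0 1; -2 0 -3 0 0 0 1; -1 0 -3 0 0 0 1'; python3 go.py;  python3 -m creep '0 0 0 0 0 0 0.3; 0 0 0 0 0 0 0.3; 0 0 0 0 0 0 0.3; -40 0 0 0 0 0 0.3; -95 0 0 0 0 0 0; -95 0 0 0 0 0 0; -95 0 0 0 0 0 0'; python3 go.py 437 -191 140 178.8
```

```text
time_s: 24.8
tcp_pos: [0.4394, 0.2088, 0.0462]
orientation: [-0.501, 0.499, 0.499, 0.501]
ft_force: [0.8, -0.8, 6.8]
width: 0.0182
time_s: 25.3
tcp_pos: [0.4375, 0.2053, 0.0462]
orientation: [-0.5, 0.5, 0.5, 0.5]
ft_force: [-4.3, -1.5, 13.7]
width: 0.0185
t 25.3 p [437.5 205.3  46.2] yaw -180.0 w 18.5 F [-4.3 -1.5 13.7] q6 -1.27
time_s: 26.18
tcp_pos: [0.4376, 0.2054, 0.1404]
orientation: [0.5, -0.5, -0.5, -0.5]
ft_force: [0.1, 0.0, -0.2]
width: 0.0854
t 26.18 p [437.6 205.4 140.4] yaw -180.0 w 85.4 F [ 0.1  0.  -0.2] q6 -1.27
row [   0.4    0.7 -396.4] [0.021 0.    0.   ]
```

```bash
python3 -m creep '0 0 -60 0 0 0 0; 0 0 -120 0 0 0 0; 0 0 -180 0.02 0 0 0; 0 0 -240 0.02 0 0 0; 0 0 -300 0.02 0 0 0; 0 0 -360 0.02 0 0 0; 0 1 -396 0.02 0 0 0; 0 1 -396 0.02 0 0 0' && python3 -m creep '0 0 0 0 0 0 0;0 0 0 0 0 0 0'; python3 go.py 437 -191 41 178.8
python3 - <<'E'
from h import *
F=[grab('top') for _ in range(6)]; W=np.nanmean([cloud(f) for f in F],0); np.set_printoptions(precision=0,suppress=True,linewidth=200)
print(W[216:224,172:192,2]*1000); h=cv2.cvtColor(F[0]['pixels'],cv2.COLOR_RGB2HSV); print(h[217:221,172:192,1].mean(0).round())
E
```

```text
time_s: 27.18
tcp_pos: [0.4358, -0.1923, 0.1388]
orientation: [-0.493, 0.506, 0.495, 0.506]
ft_force: [-0.2, 0.5, 0.9]
width: 0.0857
time_s: 27.42
tcp_pos: [0.4362, -0.1891, 0.1397]
orientation: [-0.495, 0.505, 0.496, 0.504]
ft_force: [-0.1, 0.6, -0.1]
width: 0.0854
t 27.43 p [ 436.2 -189.1  139.7] yaw 179.0 w 85.4 F [-0.1  0.6 -0.1] q6 -2.1
row [98.7 -1.  -2. ] [ 0.003  0.001 -0.002]
[[58. 58. 32. 25. 23. 29. 24. 25. 24. 28. 31. 25. 27. 22. 27. 26. 26. 22. 51. 49.]
 [63. 58. 30. 28. 29. 26. 28. 29. 26. 24. 23. 23. 28. 28. 27. 26. 26. 25. 27. 45.]
 [52. 54. 36. 23. 24. 26. 45. 47. 45. 46. 42. 45. 49. 47. 46. 40. 24. 25. 24. 41.]
 [50. 45. 30. 26. 26. 25. 43. 47. 43. 45. 40. 50. 41. 45. 45. 37. 23. 25. 23. 39.]
 [47. 47. 30. 28. 23. 25. 43. 47. 47. 44. 46. 45. 45. 44. 45. 37. 25. 24. 26. 38.]
 [52. 54. 35. 26. 28. 27. 45. 42. 50. 43. 44. 44. 48. 44. 46. 36. 30. 27. 23. 45.]
 [58. 57. 32. 26. 23. 23. 27. 26. 25. 29. 24. 25. 29. 26. 23. 25. 25. 26. 46. 52.]
 [61. 52. 30. 27. 26. 27. 24. 21. 23. 21. 26. 25. 21. 22. 25. 24. 24. 25. 52. 56.]]
[  4.   2.   2.   8.  40.  65. 115. 128. 130. 132. 134. 132. 134. 135. 136. 138. 113.  18.  39.  36.]
```

```bash
python3 -m creep '40 -1 -2 0 0 0 0; 75 -1 -2 0 0 0 0; 98 -1 -2 0 0 0 0; 98 -1 -2 0 0 0 0; 98 -1 -2 0 0 0 1; 98 -1 -2 0 0 0 1; 98 -1 -2 0 0 0 1; 98 -1 -2 0 0 0 1' && python3 -m creep '0 0 0 0 0 0 1; 0 0 0 0 0 0 1'; python3 go.py
```

```text
time_s: 28.72
tcp_pos: [0.4387, -0.193, 0.0437]
orientation: [-0.496, 0.505, 0.494, 0.505]
ft_force: [-0.9, -0.2, 5.0]
width: 0.0241
time_s: 28.98
tcp_pos: [0.4386, -0.193, 0.0437]
orientation: [-0.496, 0.505, 0.495, 0.505]
ft_force: [-0.8, 0.6, 6.1]
width: 0.0244
t 28.98 p [ 438.6 -193.    43.7] yaw 178.9 w 24.4 F [-0.8  0.6  6.1] q6 -2.1
```

```bash
python3 -m creep '-20 0 0 0 0 0 1; -50 0 0 0 0 0 1; -90 0 0 0 0 0 1; -90 0 30 0 0 0 1; -90 0 80 0 0 0 1; -90 0 130 0 0 0 1; -90 0 180 -0.02 0 0 1; -90 0 230 -0.02 0 0 1' && python3 -m creep '0 0 50 0 0 0 1; 0 0 100 0 0 0 1; 0 0 140 0 0 0 1; 0 0 160 0 0 0 1; 0 0 160 0 0 0 1; 0 0 160 0 0 0 1; 0 0 160 0 0 0 1'; python3 go.py 438 198.5 75 180 438 198.5 62 180
python3 - <<'E'
from h import *
grab('scene','s2'); a=cv2.imread('pics/s2.png')[100:220,120:280];cv2.imwrite('pics/c5.png',cv2.resize(a,None,fx=5,fy=5,interpolation=2))
E
```

```text
time_s: 29.98
tcp_pos: [0.4403, 0.0389, 0.1311]
orientation: [-0.499, 0.501, 0.501, 0.499]
ft_force: [1.1, 0.2, -7.8]
width: 0.0243
time_s: 30.85
tcp_pos: [0.4417, 0.1964, 0.132]
orientation: [-0.5, 0.501, 0.5, 0.5]
ft_force: [0.8, -0.4, -6.9]
width: 0.0242
t 30.85 p [441.7 196.4 132. ] yaw 179.9 w 24.2 F [ 0.8 -0.4 -6.9] q6 -1.29
row [57.   3.6  2.2] [-0.001 -0.001 -0.001]
row [70.   3.6  2.2] [-0.001 -0.001 -0.001]
```

View pics/c5.png

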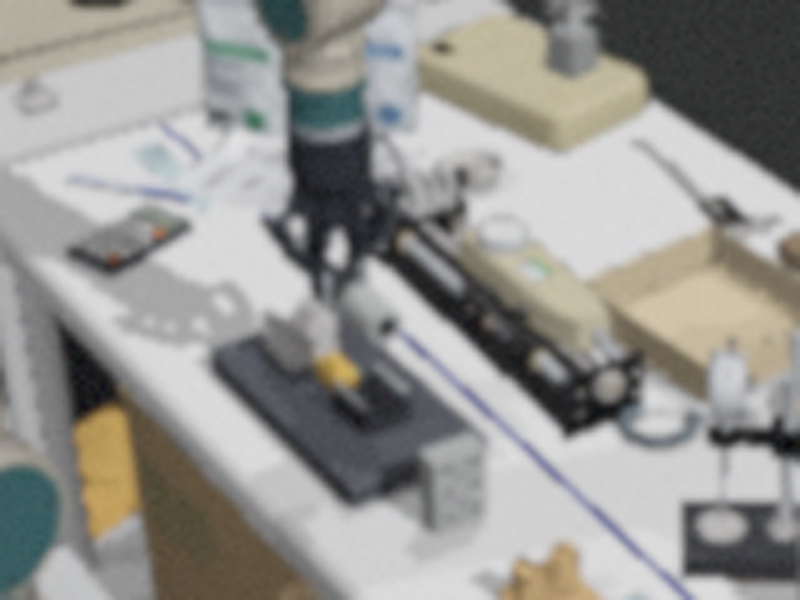

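The shaft hangs level from the gripper, with its thick end at (370,305), above the lined-up blocks. I'll lower it next.

```bash
python3 -m creep '25 4 2 0 0 0 1; 45 4 2 0 0 0 1; 57 4 2 0 0 0 1; 57 4 2 0 0 0 1; 57 4 2 0 0 0 1'; python3 go.py 438 198.5 62 180
```

```text
time_s: 31.52
tcp_pos: [0.4392, 0.1994, 0.0763]
orientation: [-0.5, 0.5, 0.5, 0.5]
ft_force: [0.2, -0.5, -6.7]
width: 0.0238
t 31.52 p [439.2 199.4  76.3] yaw 180.0 w 23.8 F [ 0.2 -0.5 -6.7] q6 -1.28
row [14.3  1.2 -0.9] [-0.     0.     0.001]
```

```bash
python3 -m creep '7 1 -1 0 0 0 1; 12 1 -1 0 0 0 1; 14 1 -1 0 0 0 1; 14 1 -1 0 0 0 1; 14 1 -1 0 0 0 1; 14 1 -1 0 0 0 1'; python3 go.py 438 198.5 61 180
```

```text
time_s: 32.28
tcp_pos: [0.4378, 0.1985, 0.0618]
orientation: [0.5, -0.5, -0.5, -0.5]
ft_force: [2.1, 0.8, -6.4]
width: 0.024
t 32.27 p [437.8 198.5  61.8] yaw -180.0 w 24.0 F [ 2.1  0.8 -6.4] q6 -1.28
row [ 0.8 -0.2  0. ] [0.001 0.    0.001]
```

Lower slightly, release, and withdraw towards the stop block.

```bash
python3 -m creep '1 0 0 0 0 0 1; 1 0 0 0 0 0 1; 1 0 0 0 0 0 0.55; 1 0 0 0 0 0 0.55; 1 0 0 0 0 0 0.3; 1 0 0 0 0 0 0.3'; python3 go.py;  python3 -m creep '-30 0 0 0 0 0 0.2; -80 0 0 0 0 0 0; -110 0 -40 0 0 0 0; -110 0 -100 0 0 0 0; -110 0 -160 0 0 0 0; -110 0 -195 0 0 0 0; -110 0 -195 0 0 0 0; -110 0 -195 0 0 0 0'; python3 go.py 432 4 150 180 432 4 50 180
python3 - <<'E'
from h import *
F=[grab('top','t3')]+[grab('top') for _ in range(11)]; W=np.nanmean([cloud(f) for f in F],0); f=F[0]; np.set_printoptions(precision=0,suppress=True,linewidth=230)
np.save('W3.npy',W)
print(W[211:227,155:210,2]*1000)
a=cv2.imread('pics/t3.png')[195:240,145:245];cv2.imwrite('pics/c6.png',cv2.resize(a,None,fx=7,fy=7,interpolation=2))
E
```

```text
time_s: 33.02
tcp_pos: [0.4373, 0.1984, 0.0606]
orientation: [-0.5, 0.5, 0.5, 0.5]
ft_force: [-0.3, -0.3, 0.4]
width: 0.0597
t 33.02 p [437.3 198.4  60.6] yaw -180.0 w 59.7 F [-0.3 -0.3  0.4] q6 -1.28
time_s: 34.02
tcp_pos: [0.4372, 0.0037, 0.1704]
orientation: [-0.5, 0.5, 0.5, 0.5]
ft_force: [-0.1, -0.1, 0.6]
width: 0.0852
t 34.02 p [437.2   3.7 170.4] yaw -180.0 w 85.2 F [-0.1 -0.1  0.6] q6 -1.71
row [20.5  5.2  0.2] [ 0.     0.001 -0.   ]
row [120.5   5.2   0.2] [ 0.     0.001 -0.   ]
[[  2.  -0.  27.  26.  25.  23.  23.  29.  26.  24.  25.  25.  26.  25.  27.  23.  26.  24.  27.  25.  26.  26.  25.  27.  25.  26.  26.  25.  25.  26.  26.  27.  25.  24.  25.  24.  23.  23.  25.  22.  25.  26.  27.  25.  26.
   26.  25.  25.  25.  24.  26.  27. 588. 595. 594.]
 [ -2.   1.  23.  24.  25.  24.  26.  27.  24.  26.  26.  26.  24.  24.  25.  26.  24.  25.  23.  28.  25.  24.  25.  27.  23.  25.  26.  28.  26.  28.  25.  25.  23.  24.  24.  27.  24.  23.  25.  25.  26.  28.  26.  25.  26.
   25.  28.  23.  25.  25.  24.  27. 596. 598. 596.]
 [  0.   0.  26.  24.  27.  25.  24.  23.  26. 
[... 3173 characters left out ...]
.  25.  26.  26.  24.  25.  27.  25.  57.  55.  55.  56.  55.  54.  55.  57.  56.  56.
   52.  56.  51.  30.  26. 608. 609. 609. 610. 609.]
 [ -1.   1.  25.  25.  28.  27.  25.  27.  24.  24.  24.  25.  27.  26.  25.  22.  28.  27.  26.  25.  23.  25.  26.  25.  25.  27.  27.  25.  28.  25.  26.  25.  27.  26.  26.  26.  26.  24.  27.  27.  26.  25.  23.  27.  26.
   24.  24.  25.  25.  25. 609. 609. 609. 609. 609.]
 [  2.  -2.  26.  24.  25.  26.  23.  26.  25.  28.  23.  25.  24.  24.  26.  26.  25.  24.  25.  23.  26.  26.  23.  25.  26.  27.  25.  22.  24.  25.  26.  26.  25.  24.  26.  25.  24.  24.  25.  26.  24.  24.  25.  26.  25.
   24.  24.  26.  30.  26. 608. 609. 609. 607. 608.]]
```

View pics/c6.png

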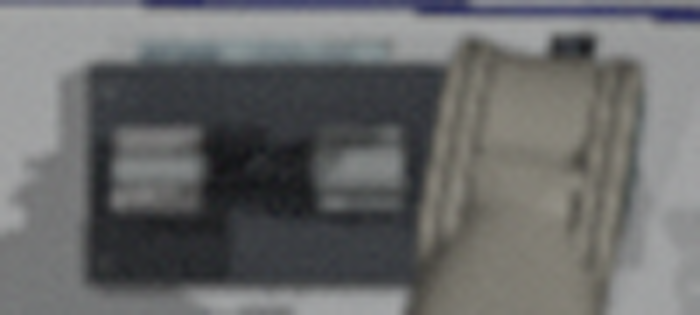

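```bash
python3 -m creep '20 5 0 0 0 0 0; 60 5 0 0 0 0 0; 100 5 0 0 0 0 0; 120 5 0 0 0 0 0; 120 5 0 0 0 0 0; 120 5 0 0 0 0 1; 120 5 0 0 0 0 1; 120 5 0 0 0 0 1' && python3 -m creep '0 0 0 0 0 0 1; 0 0 0 0 0 0 1'; python3 go.py;  python3 -m creep '-30 0 0 0 0 0 1; -80 0 0 0 0 0 1; -80 0 40 0 0 0 1; -80 0 80 0 0 0 1; -80 0 90 0 0 0 1; -80 0 90 0 0 0 1'; python3 go.py 437.5 99.5 76 180
```

```text
time_s: 35.62
tcp_pos: [0.4341, 0.0031, 0.0522]
orientation: [0.501, -0.499, -0.499, -0.501]
ft_force: [-1.1, 0.4, 6.8]
width: 0.0495
time_s: 35.88
tcp_pos: [0.434, 0.0031, 0.0521]
orientation: [0.501, -0.499, -0.499, -0.501]
ft_force: [-0.2, 0.3, 6.0]
width: 0.0495
t 35.88 p [434.    3.1  52.1] yaw -180.0 w 49.5 F [-0.2  0.3  6. ] q6 -1.71
time_s: 36.62
tcp_pos: [0.4314, 0.0935, 0.1299]
orientation: [-0.5, 0.5, 0.501, 0.499]
ft_force: [-0.5, -1.1, -5.1]
width: 0.0498
t 36.62 p [431.4  93.5 129.9] yaw -179.9 w 49.8 F [-0.5 -1.1 -5.1] q6 -1.51
row [53.9 -6.2  6. ] [ 0.002 -0.001 -0.002]
```

```bash
python3 -m creep '0 -6 3 0.002 0 0 1; 20 -6 3 0.002 0 0 1; 38 -6 3 0.002 0 0 1; 38 -6 3 0.002 0 0 1; 38 -6 3 0.002 0 0 1'; python3 go.py 437.5 99.5 78 180
```

```text
time_s: 37.25
tcp_pos: [0.4391, 0.0959, 0.093]
orientation: [-0.5, 0.5, 0.499, 0.501]
ft_force: [1.1, 0.3, -6.0]
width: 0.0497
t 37.25 p [439.1  95.9  93. ] yaw 179.8 w 49.7 F [ 1.1  0.3 -6. ] q6 -1.5
row [15.   1.6  3.6] [-0.003 -0.     0.001]
```

```bash
python3 -m creep '8 2 2 -0.003 0 0 1; 14 2 3 -0.003 0 0 1; 15 2 3 -0.003 0 0 1; 15 2 3 -0.003 0 0 1; 15 2 3 -0.003 0 0 1; 15 2 3 -0.003 0 0 1'; python3 go.py 437.5 99.5 78 180;  python3 -m creep '0 0 0 0 0 0 0.2; 0 0 0 0 0 0 0; 0 0 0 0 0 0 0; -40 0 0 0 0 0 0; -100 0 -20 0 0 0 0; -130 0 -80 0 0 0 0; -130 0 -140 0 0 0 0; -130 0 -200 0 0 0 0' && python3 -m creep '0 0 -60 0 0 0 0; 0 0 -120 0 0 0 0; 0 0 -120 0 0 0 0'
python3 - <<'E'
from h import *
F=[grab('top','t4')]+[grab('top') for _ in range(11)]; W=np.nanmean([cloud(f) for f in F],0); f=F[0]; np.set_printoptions(precision=0,suppress=True,linewidth=230)
np.save('W4.npy',W)
print(W[210:228,196:217,2]*1000)
b=(203,207,217,232); print(meas(W,f,b,.1,.085),slope(W,b,.085))
grab('scene','s4')
a=cv2.resize(cv2.imread('pics/t4.png')[198:240,145:225],None,fx=7,fy=7,interpolation=2);c=cv2.resize(cv2.imread('pics/s4.png')[150:195,150:230],None,fx=7,fy=7,interpolation=2)
cv2.imwrite('pics/c7.png',np.vstack([a[:290],c[:310]]))
E
```

```text
time_s: 38.0
tcp_pos: [0.4366, 0.0994, 0.0777]
orientation: [0.5, -0.5, -0.5, -0.5]
ft_force: [0.7, -0.7, -5.5]
width: 0.0496
t 38.0 p [436.6  99.4  77.7] yaw -179.9 w 49.6 F [ 0.7 -0.7 -5.5] q6 -1.49
row [-0.3 -0.9  0.1] [0.001 0.    0.   ]
time_s: 39.0
tcp_pos: [0.4374, -0.1027, 0.2091]
orientation: [0.502, -0.499, -0.499, -0.5]
ft_force: [1.1, 0.5, 0.2]
width: 0.0853
time_s: 39.38
tcp_pos: [0.4373, -0.2248, 0.2081]
orientation: [-0.5, 0.501, 0.498, 0.501]
ft_force: [0.6, 0.4, 0.2]
width: 0.0856
[[ 26.  24.  25.  23.  25.  24.  26.  23.  27.  26.  25.  27.  23.  23.  24.  23.  27.  24.  25.  22.   6.]
 [ 29.  25.  22.  22.  23.  26.  27.  26.  27.  26.  25.  28.  23.  25.  25.  25.  24.  24.  26.  24.   6.]
 [ 27.  26.  27.  27.  30.  23.  27.  25.  23.  24.  25.  25.  26.  24.  25.  26.  27.  26.  25.  26.   4.]
 [ 25.  27.  26.  26.  26.  23.  23.  25.  24.  24.  25.  24.  24.  24.  27.  24.  27.  24.  23.  25.   3.]
 [ 53.  55.  54.  56.  57.  56.  45. 100. 100. 101.  98. 100.  99.  79.  26.  28.  25.  23.  23.  25.   3.]
 [ 64.  69.  67.  64.  65.  65.  47.  99.  99.  97.  99. 
[... 768 characters left out ...]
8.  24.  26.  27.  25.  26.  24.  -0.]
 [ 55.  53.  56.  54.  53.  55.  51.  98. 101.  98. 102.  98. 100.  56.  23.  25.  26.  25.  25.  27.   0.]
 [ 55.  55.  57.  56.  56.  55.  47. 103.  97. 100. 103. 101. 100.  51.  24.  25.  27.  26.  24.  25.  -3.]
 [ 26.  23.  26.  25.  26.  27.  99. 100.  98. 100. 100. 100.  96.  51.  26.  26.  22.  26.  22.  24.  -3.]
 [ 23.  27.  24.  24.  27.  25.  25.  24.  24.  25.  26.  26.  25.  25.  25.  27.  27.  25.  26.  25.   1.]
 [ 25.  24.  25.  28.  25.  25.  27.  26.  25.  23.  25.  26.  24.  26.  26.  21.  25.  27.  24.  24.   1.]]
((434.75103759765625, 99.53797912597656), (47.98229217529297, 25.89999771118164), 0.17952118813991547) [-0.  0.  0.  0.]
```

View pics/c7.png

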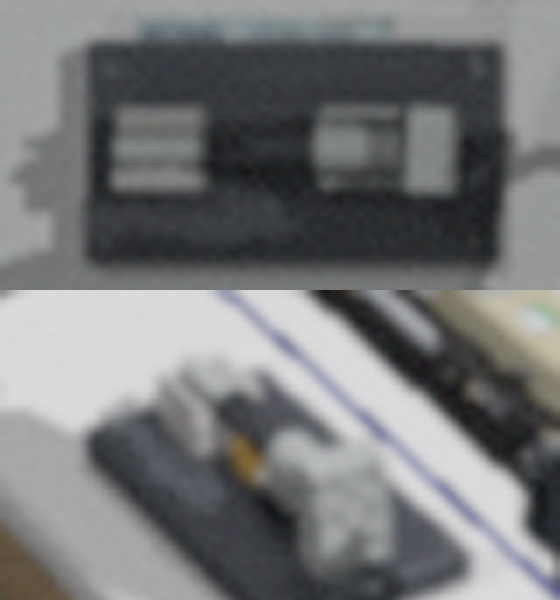

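Run:
```python
from h import *
F=[grab('top') for _ in range(10)]; W=np.nanmean([np.load('W4.npy')]*12+[cloud(f) for f in F],0); f=F[0]
def wall(n,u,r0,r1,W=W):
    P=W[r0:r1,u]; p,c=np.polyfit(P[:,0],P[:,1],1,cov=True); r=P[:,1]-np.polyval(p,P[:,0]); print(n,'dy/dx deg',np.degrees(p[0]).round(2),'+-',np.degrees(c[0,0]**.5).round(2),'mean y',P[:,1].mean().round(4),'x',P[[0,-1],0].round(3))
wall('stop right wall',209,214,226); wall('low right wall V-lands incl',202,214,225); wall('shaft end',202,216,223)
wall('plate right',216,206,234); wall('stop orig',232,215,220,np.load('W0.npy'))
g=cv2.cvtColor(np.mean([x['pixels'] for x in F],0).astype(np.uint8),cv2.COLOR_RGB2GRAY)
np.set_printoptions(linewidth=200); print(g[212:229,198:214])
# ridge of shaft & V line in x
for n,u0,u1,zr in(('thin',162,172,.0665),('mid',175,188,.0685),('thick',191,201,.070)):
    P=W[211:228,u0:u1].reshape(-1,3); k=P[:,2]>zr; print(n,'x',P[k,0].mean().round(4),'top',np.percentile(P[k,2],80).round(4))
P=W[211:228,203:209].reshape(-1,3);k=P[:,2]>.08; print('stop x',P[k,0].mean(),P[k,0].min(),P[k,0].max())
```

```text
stop right wall dy/dx deg -2.57 +- 0.1 mean y 0.0883 x [0.459 0.412]
low right wall V-lands incl dy/dx deg 1.08 +- 0.61 mean y 0.1198 x [0.46  0.417]
shaft end dy/dx deg 0.84 +- 0.38 mean y 0.1194 x [0.451 0.425]
plate right dy/dx deg 0.25 +- 0.04 mean y 0.0629 x [0.497 0.378]
stop orig dy/dx deg -3.07 +- 0.54 mean y -0.0086 x [0.457 0.44 ]
[[ 64  64  64  62  56  66  73  75  71  69  67  61  57  58  57  57]
 [ 94  94  94  89  72  88 107 111 109 106 103  85  66  58  57  58]
 [ 95  95  95  89  76 106 128 133 132 132 128 104  76  60  58  56]
 [ 69  69  70  67  67 112 133 135 135 135 131 110  79  60  54  56]
 [ 76  74  77  72  71 112 132 134 133 133 129 109  81  57  50  50]
 [ 89  86  89  85  76 112 131 133 132 133 127 107  76  48  39  42]
 [ 96  93  94  91  81 112 131 133 132 133 125 104  69  39  32  39]
 [ 96  92  94  91  84 112 130 133 132 132 125 100  64  34  31  37]
 [ 89  86  88  85  84 114 132 132 131 132 124 101  64  36  34  38]
 [ 77  75  74  73  81 117 132 133 132 132 123  99  64  36  35  45]
 [ 63  60  60  60  79 118 134 134 133 131 121  99  63  42  43  46]
 [ 63  62  61  63  85 119 134 134 135 133 122  97  64  46  44  40]
 [ 63  61  61  63  82 111 124 124 125 124 114  94  62  45  40  37]
 [ 42  43  41  43  59  82  91  93  94  95  90  75  51  38  35  36]
 [ 36  35  36  34  36  45  49  51  51  50  50  45  38  35  34  37]
 [ 39  40  39  39  40  39  38  40  36  33  33  33  35  36  36  37]
 [ 43  45  44  45  44  43  44  43  41  38  36  35  36  36  37  35]]
thin x 0.4354 top 0.0717
mid x 0.4372 top 0.0743
thick x 0.4381 top 0.0774
stop x 0.4347328036703646 0.4115075886880822 0.45802534317863947
```

```bash
python3 go.py 436 100.5 170 177.4; python3 -m creep '0 0 60 0.045 0 0 0; 0 0 120 0.045 0 0 0; 0 0 180 0.045 0 0 0; 0 0 240 0.045 0 0 0; 0 0 300 0.045 0 0 0; 25 1 325 0.045 0 0 0; 38 1 325 0.045 0 0 0; 38 1 325 0.045 0 0 0' && python3 -m creep '0 0 0 0 0 0 0; 0 0 0 0 0 0 0'; python3 go.py 436 100.5 78 177.4
```

```text
t 40.52 p [ 436.8 -220.7  207.5] yaw -179.9 w 85.4 F [-0.6  0.2 -0.9] q6 -2.17
row [3.750e+01 3.000e-01 3.212e+02] [ 0.047  0.    -0.   ]
time_s: 41.52
tcp_pos: [0.4342, 0.1037, 0.1684]
orientation: [-0.488, 0.512, 0.489, 0.51]
ft_force: [0.1, 0.2, 0.8]
width: 0.0855
time_s: 41.78
tcp_pos: [0.4362, 0.1035, 0.1703]
orientation: [-0.489, 0.511, 0.488, 0.512]
ft_force: [-0.1, -0.7, 0.1]
width: 0.0846
t 41.77 p [436.2 103.5 170.3] yaw 177.4 w 84.6 F [-0.1 -0.7  0.1] q6 -1.44
row [92.3  0.2 -3. ] [-0.     0.     0.002]
```

```bash
python3 -m creep '20 0 -3 0 0 0 0; 60 0 -3 0 0 0 0; 85 0 -3 0 0 0 0; 92 0 -3 0 0 0 0; 92 0 -3 0 0 0 0; 92 0 -3 0 0 0 0.3; 92 0 -3 0 0 0 1; 92 0 -3 0 0 0 1' && python3 -m creep '0 0 0 0 0 0 1; 0 0 0 0 0 0 1'; python3 go.py 438.5 100.5 80 180.5
```

```text
time_s: 42.78
tcp_pos: [0.4366, 0.1015, 0.0789]
orientation: [-0.49, 0.51, 0.488, 0.512]
ft_force: [0.6, -0.3, 4.8]
width: 0.0491
time_s: 43.02
tcp_pos: [0.4366, 0.1015, 0.0788]
orientation: [-0.49, 0.51, 0.488, 0.511]
ft_force: [-0.2, -1.4, 5.9]
width: 0.0493
t 43.02 p [436.6 101.5  78.8] yaw 177.5 w 49.3 F [-0.2 -1.4  5.9] q6 -1.44
row [-1.2 -1.9 -0.9] [-0.052  0.     0.003]
```

```bash
python3 -m creep '-4 0 0 0 0 0 1; -4 0 0 0 0 0 1; -4 -2 0 -0.052 0 0 1; -4 -2 0 -0.052 0 0 1; -4 -2 0 -0.052 0 0 1; -1 -2 0 -0.052 0 0 1; -1 -2 0 -0.052 0 0 1; -1 -2 0 -0.052 0 0 1'; python3 go.py; python3 -m creep '0 0 0 0 0 0 0.2; 0 0 0 0 0 0 0; 0 0 0 0 0 0 0; -40 0 0 0 0 0 0; -100 0 -20 0 0 0 0; -130 0 -80 0 0 0 0; -130 0 -140 0 0 0 0; -130 0 -200 0 0 0 0' && python3 -m creep '0 0 -60 0 0 0 0; 0 0 -120 0 0 0 0; 0 0 -120 0 0 0 0'
cat > chk.py <<'E'
from h import *
F=[grab('top','t5')]+[grab('top') for _ in range(11)]; W=np.nanmean([cloud(f) for f in F],0); f=F[0]; np.set_printoptions(precision=0,suppress=True,linewidth=200)
np.save('W5.npy',W); print(W[212:228,198:212,2]*1000)
for n,u,a,b in(('stop',209,214,226),('shaft end',202,216,223)):
    P=W[a:b,u]; p=np.polyfit(P[:,0],P[:,1],1); print(n,np.degrees(p[0]).round(2),P[:,1].mean().round(4))
P=W[211:228,203:209].reshape(-1,3);k=P[:,2]>.08; print('stop',P[k].mean(0).round(4))
print(meas(W,f,(203,207,217,232),.1,.085))
g=cv2.cvtColor(np.mean([x['pixels'] for x in F],0).astype(np.uint8),cv2.COLOR_RGB2GRAY); print(g[212:228,200:212])
c=cv2.resize(cv2.imread('pics/t5.png')[198:240,145:225],None,fx=9,fy=9,interpolation=2); cv2.imwrite('pics/c8.png',c)
E
python3 chk.py
```

```text
time_s: 44.02
tcp_pos: [0.4372, 0.1013, 0.0788]
orientation: [-0.502, 0.498, 0.502, 0.498]
ft_force: [-0.7, 0.4, 0.1]
width: 0.0494
t 44.02 p [437.2 101.3  78.8] yaw -179.5 w 49.4 F [-0.7  0.4  0.1] q6 -1.5
time_s: 45.02
tcp_pos: [0.4396, -0.1007, 0.2099]
orientation: [0.503, -0.497, -0.501, -0.498]
ft_force: [0.6, -0.5, -0.4]
width: 0.0851
time_s: 45.4
tcp_pos: [0.4403, -0.2228, 0.2089]
orientation: [0.501, -0.499, -0.5, -0.499]
ft_force: [0.5, -0.1, 0.1]
width: 0.0854
[[ 24.  27.  27.  27.  26.  25.  24.  24.  25.  24.  25.  23.  26.  27.]
 [ 25.  24.  26.  30.  24.  26.  26.  24.  25.  25.  26.  26.  27.  26.]
 [ 56.  54.  54.  54.  45. 100.  99. 100. 101. 101.  99.  68.  24.  26.]
 [ 65.  68.  66.  68.  45. 100.  98.  99. 102. 100. 102.  69.  24.  22.]
 [ 74.  74.  72.  74.  52. 103. 102. 102. 101. 100. 102.  55.  26.  26.]
 [ 76.  74.  77.  76.  58.  98. 100. 102. 102. 102. 101.  58.  27.  23.]
 [ 76.  79.  80.  78.  58. 102.  99.  99.  99. 102. 102.  69.  25.  23.]
 [ 77.  76.  74.  76.  58. 103. 100. 101.  98. 100. 100.  66.  26.  27.]
 [ 77.  77.  77.  79.  59. 101. 102.  99.
[... 814 characters left out ...]
113 132 133 132 131 123 100  71  55]
 [ 69  66  74 115 133 135 135 134 126 106  75  55]
 [ 76  74  79 114 132 133 133 134 127 108  76  48]
 [ 88  86  83 114 131 133 134 132 126 106  69  39]
 [ 94  91  84 113 130 133 133 133 126 103  65  35]
 [ 94  91  84 113 130 132 132 132 125 102  65  35]
 [ 88  85  84 115 131 132 132 132 125 101  64  36]
 [ 76  74  80 116 133 134 132 132 124 102  67  44]
 [ 60  59  73 116 134 135 134 133 126 108  75  47]
 [ 62  59  73 115 132 134 134 133 125 105  72  43]
 [ 62  59  67 100 117 118 115 114 106  86  56  37]
 [ 44  41  47  68  79  79  74  70  67  54  39  35]
 [ 35  34  35  40  43  44  41  39  38  34  35  34]
 [ 39  40  39  37  39  40  40  36  35  35  34  35]]
```

View pics/c8.png

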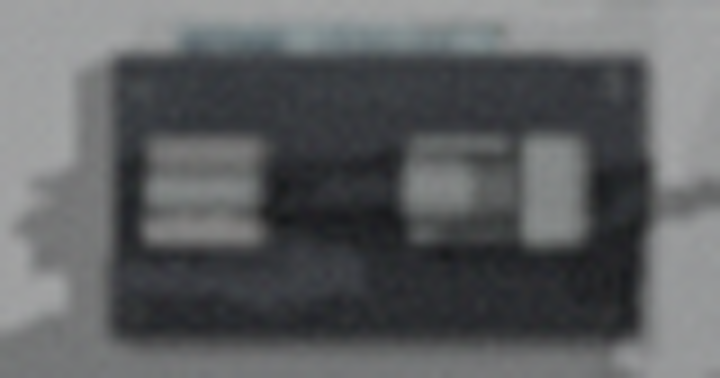

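```bash
python3 -c "
from rig import arm
arm.close_job(); print(arm.read_state()['time_s'])"
```

```text
the job is handed in; nothing more can be done
the job is handed in; nothing more can be done
```

The shaft is set up on the granite plate as asked, and I handed the job in at about 46 s of the 144 s allowed. I placed the low V-block, tall V-block, setting block, shaft and stop block in that order. Both V-blocks actually started with their grooves pointing front to back, not left to right as described, so I turned each about 90°. I also re-gripped the setting block to move it 3 mm towards the middle. The stop block first stood about 2.6° out of square, so I re-gripped and turned it.

**Last checks from the top camera:**
- **Shaft height:** it lies level, with the tops of its three sections at about 71, 74–75 and 78 mm, which matches an axis at 61 mm.
- **V-block spacing:** about 123 mm. The middles of the journals are within about 1.5 mm of the middles of the blocks.
- **Stop block:** square to the plate within about 0.5°, about 4–6 mm from the shaft's end, and centred on it within about 1–2 mm.

**Disagreements and gaps:**
- **Stop centring:** the depth readings still put the stop about 3 mm towards the front. The colour edges put it nearly centred and the gripper reading within about 1 mm, so I went with those.
- **Shaft angle:** the shaft may be turned about 1° relative to the plate. That would mean the tall V-block sits 1–2 mm nearer the front than the low one.
- **Not rechecked:** I did not measure the setting block again once the shaft was over it, and I took no final measurement of the micrometer or calculator. I did not plan any move at either of them.

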